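# Pack up a cooling plate with a pry bar

### The arm

A 7-joint arm with a two-finger parallel gripper is mounted at the origin on the work surface. World frame = base frame: x ahead of the robot, y to its left, z up, the work surface at z = 0. Lengths are in m, angles in rad, forces in N, time in s.
With the tool pointing down it reaches from about 0.4 to 0.85 m from the base axis. Payload 10.4 kg.
Tool frame: the origin (TCP) lies midway between the tips of the shut fingers; the grasp point (between the pads) lies 19 mm behind it; z points along the fingers, y is the line along which they close (so a half turn about z gives the same grasp; the last joint's range is limited). The gripper opens to 87 mm and grips with 3 to 60 N. Pads are 19 mm wide; open, the fingers measure 117 mm over their backs; the gripper's body (75 mm by 190 mm) begins 51 mm behind the grasp point.
Start: joints at [1.307, 0.332, -0.065, 1.46, 0.022, 1.35, -0.088], TCP at [0.149, -0.607, 0.223] pointing down, gripper open.
Joint ranges: [-2.6, 2.6], [-0.5, 2.12], [-1.47, 1.34], [0.16, 2.42], [-1.27, 4.41], [0.06, 2.06], [-2.6, 2.6]. Speed limits (rad/s): [2.22, 2.22, 2.79, 2.79, 3.14, 3.14, 3.14].

### API

Orientations are given as a unit quaternion [x, y, z, w].
In Python, from bench import r gives the robot as it stands.
- The arm moves only by the tool move_arm, never from a script. Its argument "targets" is a list of rows, each a list of 3 entries, a list of its own where there are three numbers: the shift along the tool's x, y, z in cm, then the turn, a rotation vector about the tool's x, y, z in rad, then the opening in per cent of the stroke, from 0 (shut) to 100 (fully open). In form: [[[x, y, z], [wx, wy, wz], gripper], ...]. A call has 1 to 20 rows; each row shifts and turns the commanded pose from where the row before left it, along the tool's axes as they then stand; what a row does not reach is not made up. A row lasts 1/8 s, in which the tool goes at most 62.5 mm and 10.7 degrees, less where a joint would pass 70% of its speed; a pose out of reach is approached as far as the arm can. A call with a gripper value outside its range is refused whole. The fingers move at their own pace and stop on an object; "grip_force" is the grip in N (left out, the last holds). Time passes only in rows, so rows that do not move let the fingers close. It gives the time, the measured TCP pose, the force, the opening and the grip force at its end, in the units of the state.
- r.read_state(): the state, without advancing time (a new reading comes with each control period).
- r.camera(name): name is "scene" or "top" or "wrist"; returns a dict with "image" (384x512x3 uint8, blue, green, red), "vertical_fov" (degrees; the focal length in pixels is half the picture's height over the tangent of half this angle, whatever the lens; pixels are square), "cx", "cy" (the principal point, pixels), "cam_to_world" (4x4, takes a point from camera to world coordinates). Camera axes: x right, y down, z forward; pixel columns grow to the right and rows downward; lengths in m; the calibration is good to about 2 mm. A picture is of the moment at which its call begins. There is no depth.
- r.close_job(): hands the job in; it is judged then, once.
The state is a dict: "time": time; "joint_positions": joint angles; "joint_vel": joint speeds; "joint_torque": joint torques, N m; "ee_pos": TCP position; "eef_rot": TCP orientation; "ft_force": force on the tool from outside, world axes, zero at the start; "torque": the same for the moment, N m; "width": finger opening in m; "grip_force": force on a finger pad.
Only numpy, scipy, OpenCV 4.12 (cv2) and the standard library are available. Lean on these libraries where they do the work, as an engineer would, in place of code of your own. Each camera call takes 0.05 s, during which the arm holds its last target. There are 200 camera calls.

### The job

Take every pot off the heavy cooling plate by its handle and stand it upright on the white heat-proof board. Then put the pry bar's toe under the plate's edge with the bar over the fulcrum block, and press the other end down until the plate has risen at least 12 mm and stays up on its tight guide posts. Lay the bar flat on the bench again and slide the two packing pieces under the raised plate, one to the left and one to the right of its middle, each with more than half its length underneath and standing on the bench; leave the other things on the bench where they are.

Things in the scene. Friction and masses are not known exactly. Their poses are not given: they have to be found in the camera images.
- stand: Fixed cooling stand: two dark steel feet (36 x 120 mm, 28 mm high) at x = -122 and +122 mm, each with an upright 18 mm guide post through the plate, to 113 mm above the bench. Origin on the bench under the middle of the plate; x along the plate's length, z up. The fulcrum stands on its -y side, and the space under the plate between the feet (|x| below 104 mm) is open on the -y and +y sides.
- plate (a joint): Height (m) by which the plate has been raised: 0 resting on the feet, at most 0.020. The plate is an aluminium slab 280 (stand x) x 120 (stand y) x 30 mm, 3 kg, underside 28 mm above the bench at 0. The posts hold it tight: it takes about 68 N upward to raise it and it stays where it is left.
- plate_lip (a point): Middle of the lower edge of the plate's -y side (stand axes: 0, -60 mm, 28 mm up when the plate is down); rises with the plate.
- fulcrum: Fixed steel fulcrum block in front of the plate's -y side, 110 mm from the middle of the plate and 50 mm from that edge. Origin on the bench under its middle; axes parallel to the stand's. Its round ridge (12 mm radius, along x) has its top 28 mm above the bench; two cheeks, 46 mm apart inside, rise to 38 mm (their bolt heads to 42 mm) and keep the bar from slipping sideways; block 70 x 34 mm over all.
- bar_center (a point): Centre of the loose steel pry bar, 310 x 24 x 10 mm, 0.55 kg, flat at the start; x towards the toe (last 40 mm, 18 mm wide, tip at +155 mm), z its top face; black sleeve at the tail. Toe 15 mm under the plate and over the ridge, it stays by itself, tail 85 mm up; about 20 N down near the tail end for 65 mm raises the plate 14 mm; right down to the bench, 16 mm.
- board: Fixed white heat-proof board, 240 (x) x 150 (y) x 8 mm; origin under its centre, on the bench.
- packer0_center (a point): Centre, 17.5 mm up, of a loose aluminium packing piece: block 30 (x) x 75 (y) x 35 mm high, and at its -y end, 30 mm from the centre, an upright tab handle 12 (x) x 15 (y) mm, from 35 to 75 mm up. About 0.2 kg. The block fits under the plate once it is raised 7 mm; the tab does not and stays outside.
- packer1_center (a point): Centre, 17.5 mm up, of a loose aluminium packing piece: block 30 (x) x 75 (y) x 35 mm high, and at its -y end, 30 mm from the centre, an upright tab handle 12 (x) x 15 (y) mm, from 35 to 75 mm up. About 0.2 kg. The block fits under the plate once it is raised 7 mm; the tab does not and stays outside.
- pot0_center (a point): Centre, 40 mm above its foot, of a loose steel pot (52 mm across the rim, 45 mm high, about 0.2 kg) with an arched wire handle: a level 8 mm round bar, 48 mm long along the pot's x, its axis 35 mm above this centre. Pots stand on the plate at the start; 1 to 3 of them are there.
- pot1_center (a point): Centre, 40 mm above its foot, of a loose steel pot (52 mm across the rim, 45 mm high, about 0.2 kg) with an arched wire handle: a level 8 mm round bar, 48 mm long along the pot's x, its axis 35 mm above this centre. Pots stand on the plate at the start; 1 to 3 of them are there.
- pot2_center (a point): Centre, 40 mm above its foot, of a loose steel pot (52 mm across the rim, 45 mm high, about 0.2 kg) with an arched wire handle: a level 8 mm round bar, 48 mm long along the pot's x, its axis 35 mm above this centre. Pots stand on the plate at the start; 1 to 3 of them are there.
- jar_mid (a point): Small amber jar, 48 mm across, 70 mm high; point inside it. To be left alone.
- beaker_mid (a point): Clear beaker, 64 mm across, 80 mm high; point inside it. To be left alone.
- flask_mid (a point): White bottle with blue cap, 60 mm across, 130 mm high; point inside it. To be left alone.
- spatula_mid (a point): Spatula lying flat; point inside it. To be left alone.
- mug_mid (a point): White mug, 76 mm across, 85 mm high; point inside it. To be left alone.
- weight_mid (a point): Brass weight, 40 mm across, 42 mm high; point inside it. To be left alone.
There are look-alikes about, which are no part of the job. What is shaped like the part that bears pot1_center but pink or purple is not meant.

How it is judged:
By the outcome, as a careful person would: the job done as asked, in the order asked, and still so for the second after the job is handed in, with the robot touching nothing.
Of pot0, pot1, pot2 only 1 to 3 are there at a start; the rules pass over those that are not, and their reading is None.
At some moment in a run one of packer0, packer1, bar may be knocked a few centimetres aside while the robot is not near it.
It also fails if it takes over 210 s, if anything falls off the work surface, if the arm or the gripper's body presses on something with over 40 N, if the wrist force passes 120 N, or if a joint passes its speed limit or range.

## Working session

There is one attempt and no reset: what is moved stays moved. The work goes in short steps, Python scripts to look and compute and a tool call to move; the robot and the scene stay as the last step left them, time stands still between calls to the robot, and variables do not carry over. Pictures are saved under pics/ and viewed, at most 14 in all, crops included, and the job is handed in when it is done.

Besides the shell and the picture viewer there is one more tool, called as name(argument=value, ...), one argument or row to a line, values as JSON. move_arm: Moves the arm, as the interface text tells. Its arguments: {"type":"object","properties":{"targets":{"type":"array"},"grip_force":{"type":"number"}},"required":["targets"]}

```bash
ls; mkdir -p pics; cat > h.py <<'E'
import numpy as np, cv2
from bench import r
from scipy.spatial.transform import Rotation as R
def cam(n):
    c=r.camera(n); im=np.array(c["image"]); h=im.shape[0]
    f=h/2/np.tan(np.radians(c["vertical_fov"])/2)
    return dict(im=im,f=f,cx=c["cx"],cy=c["cy"],T=np.array(c["cam_to_world"]))
def ray(c,u,v):
    d=c["T"][:3,:3]@np.array([(u-c["cx"])/c["f"],(v-c["cy"])/c["f"],1.]); return c["T"][:3,3],d
def onz(c,u,v,z):
    o,d=ray(c,u,v); return o+d*(z-o[2])/d[2]
def tri(*obs):
    A=np.zeros((3,3));b=np.zeros(3)
    for c,u,v in obs:
        o,d=ray(c,u,v); d=d/np.linalg.norm(d); P=np.eye(3)-np.outer(d,d); A+=P;b+=P@o
    p=np.linalg.solve(A,b)
    res=[np.linalg.norm((np.eye(3)-np.outer(d/np.linalg.norm(d),d/np.linalg.norm(d)))@(p-o)) for o,d in [ray(*x) for x in obs]]
    return p,max(res)
def proj(c,p):
    q=np.linalg.inv(c["T"])@np.r_[p,1]; return q[:2]/q[2]*c["f"]+[c["cx"],c["cy"]]
def save(c,n,s=1.5): cv2.imwrite("pics/"+n+".png",cv2.resize(c["im"],None,fx=s,fy=s,interpolation=cv2.INTER_CUBIC))
def load(n):
    z=np.load(n+".npz"); return {k:z[k] for k in z.files}
def store(c,n): np.savez(n+".npz",**c)
E
python3 - <<'E'
from h import *
for n in ("scene","top","wrist"):
    c=cam(n); store(c,n+"0"); save(c,n+"0"); print(n,c["f"],c["cx"],c["cy"],np.round(c["T"],3).tolist())
s=r.read_state(); print({k:np.round(v,3).tolist() for k,v in s.items()})
E
```

```text
pics
scene 437.95829275404986 255.5896338586576 199.36871080939693 [[0.421, 0.768, -0.482, 1.102], [0.907, -0.354, 0.228, -0.223], [0.005, -0.533, -0.846, 1.058], [0.0, 0.0, 0.0, 1.0]]
top 368.0122513155257 255.02103647209807 192.62440229314288 [[0.013, -0.981, 0.196, 0.307], [-1.0, -0.014, -0.006, 0.054], [0.008, -0.196, -0.981, 1.35], [0.0, 0.0, 0.0, 1.0]]
wrist 328.86020345155146 253.3182129327983 194.98766306529504 [[0.237, -0.937, -0.258, 0.22], [-0.972, -0.229, -0.062, -0.588], [-0.001, 0.266, -0.964, 0.384], [0.0, 0.0, 0.0, 1.0]]
{'time': 0.15, 'joint_positions': [1.307, 0.333, -0.065, 1.461, 0.022, 1.35, -0.088], 'joint_vel': [-0.001, -0.001, -0.001, -0.002, 0.0, 0.002, -0.0], 'joint_torque': [0.001, -62.363, 0.025, -39.014, -0.061, 0.037, 0.0], 'ee_pos': [0.149, -0.607, 0.222], 'eef_rot': [0.993, 0.12, -0.0, -0.001], 'ft_force': [-0.567, 0.354, -0.228], 'torque': [0.025, -0.022, 0.001], 'grip_force': 0.0, 'width': 0.087}
```

View pics/scene0.png

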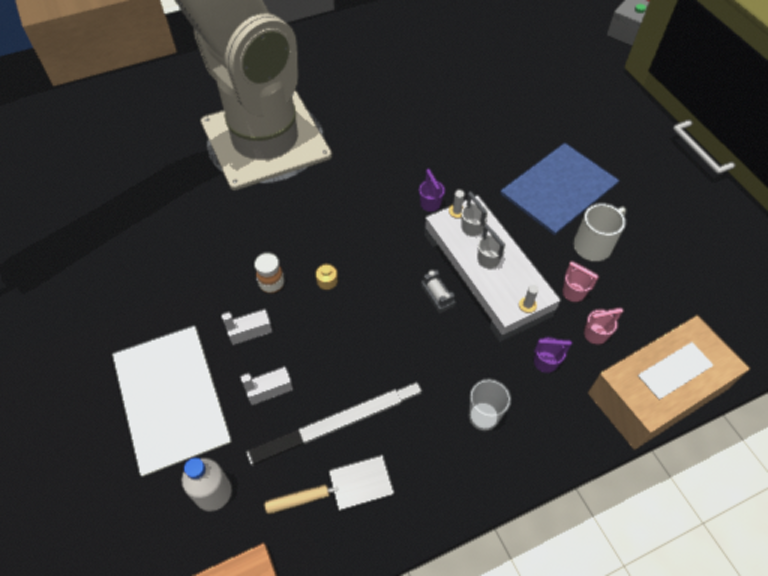

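View pics/top0.png

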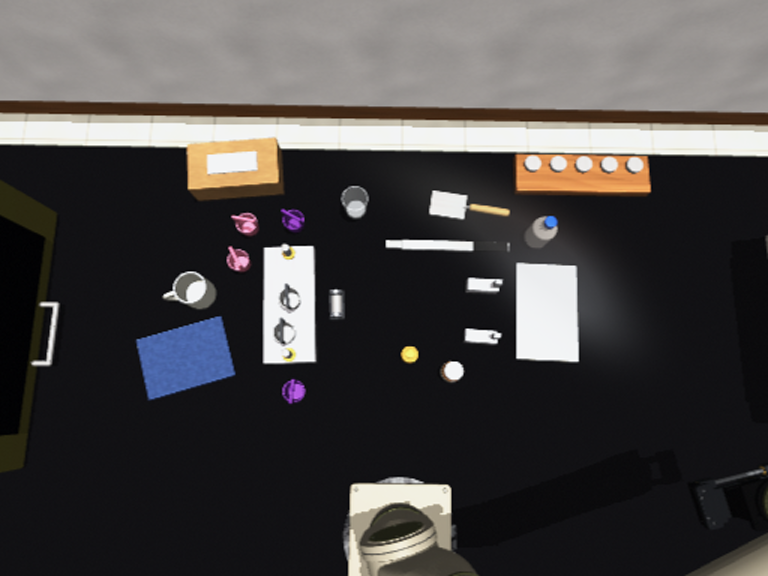

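The scene view shows two steel pots on the plate, at (472,215) and (490,250). The pink and purple ones are decoys. The plate runs along world x, and the fulcrum at (437,290) is on its world -y side. The bar (250–420, 390–460), packers (247,325) and (268,385), and board (170,400) are further toward -y.

```bash
python3 - <<'E'
from h import *
for n in ("top0","scene0"):
    c=load(n); im=c["im"]; hsv=cv2.cvtColor(im,cv2.COLOR_BGR2HSV)
    m=((hsv[...,2]>110)&(hsv[...,1]<60)).astype(np.uint8)
    k,l,st,ce=cv2.connectedComponentsWithStats(m)
    for i in range(1,k):
        if st[i,4]>40 and 60<ce[i][1]<330:
            cn=max(cv2.findContours((l==i).astype(np.uint8),0,2)[0],key=cv2.contourArea)
            q=cv2.minAreaRect(cn); print(n,st[i].tolist(),ce[i].round(1),"box",cv2.boxPoints(q).round(1).tolist())
t=load("top0")["im"];s=load("scene0")["im"]
A=cv2.resize(t[155:260,165:255],None,fx=4,fy=4,interpolation=2)
B=cv2.resize(s[115:225,275:380],None,fx=4,fy=4,interpolation=2)
H=max(A.shape[0],B.shape[0]);o=np.zeros((H,A.shape[1]+B.shape[1],3),np.uint8);o[:A.shape[0],:A.shape[1]]=A;o[:B.shape[0],A.shape[1]:]=B
print(o.shape);cv2.imwrite("pics/crop1.png",o)
E
```

```text
top0 [0, 75, 512, 29, 10351] [258.   89.3] box [[-0.30000001192092896, 95.9000015258789], [0.0, 75.0], [511.29998779296875, 83.0999984741211], [511.0, 104.0]]
top0 [138, 101, 34, 15, 443] [154.2 108. ] box [[137.0, 102.5999984741211], [170.39999389648438, 100.0], [171.39999389648438, 113.30000305175781], [138.10000610351562, 115.80000305175781]]
top0 [350, 104, 11, 10, 88] [354.8 108.4] box [[350.0, 104.0], [360.0, 104.0], [360.0, 113.0], [350.0, 113.0]]
top0 [367, 104, 11, 10, 87] [371.9 108.6] box [[367.0, 104.0], [377.0, 104.0], [377.0, 113.0], [367.0, 113.0]]
top0 [384, 104, 11, 11, 90] [388.9 108.8] box [[382.0, 109.0], [389.0, 102.0], [396.0, 109.0], [389.0, 116.0]]
top0 [401, 105, 11, 10, 86] [405.9 109.2] box [[401.0, 105.0], [411.0, 105.0], [411.0, 114.0], [401.0, 114.0]]
top0 [418, 105, 11, 10, 88] [422.9 109.3] box [[418.0, 105.0], [428.0, 105.0], [428.0, 114.0], [418.0, 114.0]]
top0 [228, 124, 17, 21, 156] [236.5 136.4] box [[228.0, 124.0], [244.0, 124.0], [244.0, 144.0], [228.0, 144.0]]
top0 [286, 127, 27, 19, 394] [298.5 136.1] box [[285.20001220703125, 142.100006103515
[... 3487 characters left out ...]
, 33, 561] [324.6 268.7] box [[314.0, 253.0], [339.0, 253.0], [339.0, 285.0], [314.0, 285.0]]
scene0 [199, 255, 82, 40, 821] [238.1 274.6] box [[198.3000030517578, 285.6000061035156], [277.5, 253.0], [281.29998779296875, 262.29998779296875], [202.1999969482422, 294.8999938964844]]
scene0 [218, 303, 45, 37, 1043] [240.1 321.1] box [[214.5, 314.3999938964844], [254.60000610351562, 302.3999938964844], [262.5, 328.6000061035156], [222.39999389648438, 340.6000061035156]]
scene0 [121, 306, 27, 33, 479] [135.5 322.5] box [[116.4000015258789, 331.79998779296875], [126.4000015258789, 301.79998779296875], [150.39999389648438, 309.79998779296875], [140.39999389648438, 339.79998779296875]]
(440, 780, 3)
```

View pics/crop1.png

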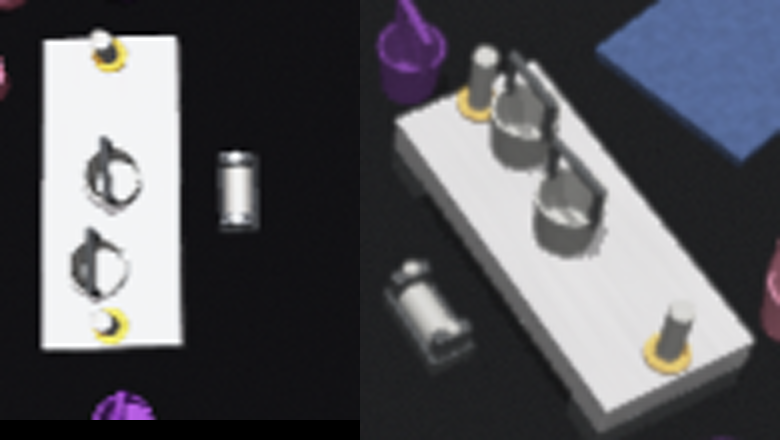

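The crop shows two steel pots whose handles run roughly along the plate's length. In top crop pixels the handles are near x=105, y=143–190 and x=92, y=232–290. The fulcrum is at crop (238,190).

```bash
python3 - <<'E'
from h import *
t=load("top0");s=load("scene0")
T=lambda u,v:(t,165+u/4,155+v/4)
S=lambda u,v:(s,275+(u-360)/4,115+v/4)
for n,a,b in [("c-x+y far",T(42,39),None),("c+x-y",T(177,36),S(602,412)),("c+x+y",T(42,39),S(752,343)),("c-x-y",T(183,345),S(397,120)),("post+",T(100,36),S(682,308)),("post-",T(98,322),S(486,51)),
 ("fulc",T(238,190),S(428,310)),("potA h",T(104,165),S(577,172)),("potB h",T(91,262),S(530,85)),
 ("bartip",(t,257,163),(s,280,258)),("bartail",(t,339,164.5),(s,167,306)),
 ("pk1",(t,316,190),(s,178,256)),("pk0",(t,316,224),(s,167,216)),("board",(t,364.5,208),(s,113.3,266.5))]:
    if b: p,e=tri(a,b); print(n,p.round(4),round(e,4))
    print("   ",n,"z=.058:",onz(*a,.058).round(3)," z=0.01",onz(*a,.01).round(3)," z=.035",onz(*a,.035).round(3)," .133",onz(*a,.133).round(3))
c=load("wrist0")
st=r.read_state(); E=np.eye(4);E[:3,:3]=R.from_quat(st["eef_rot"]).as_matrix();E[:3,3]=st["ee_pos"]
print(np.linalg.inv(E)@c["T"])
E
```

```text
c-x+y far z=.058: [0.664 0.336 0.058]  z=0.01 [0.677 0.346 0.01 ]  z=.035 [0.67  0.341 0.035]  .133 [0.643 0.32  0.133]
c+x-y [0.6706 0.2151 0.0528] 0.0008
    c+x-y z=.058: [0.669 0.214 0.058]  z=0.01 [0.682 0.22  0.01 ]  z=.035 [0.675 0.217 0.035]  .133 [0.648 0.204 0.133]
c+x+y [0.666  0.3373 0.0506] 0.0003
    c+x+y z=.058: [0.664 0.336 0.058]  z=0.01 [0.677 0.346 0.01 ]  z=.035 [0.67  0.341 0.035]  .133 [0.643 0.32  0.133]
c-x-y [0.3918 0.202  0.0519] 0.0033
    c-x-y z=.058: [0.39  0.198 0.058]  z=0.01 [0.393 0.204 0.01 ]  z=.035 [0.392 0.201 0.035]  .133 [0.385 0.19  0.133]
post+ [0.6521 0.2741 0.115 ] 0.0007
    post+ z=.058: [0.668 0.284 0.058]  z=0.01 [0.681 0.292 0.01 ]  z=.035 [0.674 0.288 0.035]  .133 [0.647 0.27  0.133]
post- [0.4052 0.2648 0.1121] 0.001
    post- z=.058: [0.409 0.273 0.058]  z=0.01 [0.413 0.281 0.01 ]  z=.035 [0.411 0.277 0.035]  .133 [0.403 0.26  0.133]
fulc [0.5343 0.1583 0.0227] 0.0014
    fulc z=.058: [0.528 0.154 0.058]  z=0.01 [0.536 0.158 0.01 ]  z=.035 [0.532 0.156 0.035]  .133 [0.515 0.148 0.133]
potA h [0.5357 0.2626 0.127 ] 0.0001
    potA h
[... 675 characters left out ...]
8]  z=0.01 [ 0.588 -0.181  0.01 ]  z=.035 [ 0.583 -0.177  0.035]  .133 [ 0.562 -0.159  0.133]
pk0 [ 0.4588 -0.1811  0.0185] 0.0041
    pk0 z=.058: [ 0.455 -0.17   0.058]  z=0.01 [ 0.461 -0.179  0.01 ]  z=.035 [ 0.458 -0.174  0.035]  .133 [ 0.447 -0.157  0.133]
board [ 0.526  -0.363  -0.0092] 0.0019
    board z=.058: [ 0.515 -0.344  0.058]  z=0.01 [ 0.523 -0.359  0.01 ]  z=.035 [ 0.519 -0.351  0.035]  .133 [ 0.503 -0.321  0.133]
[[-1.61229347e-03 -9.64081888e-01 -2.65600290e-01  7.28382830e-02]
 [ 9.99998699e-01 -1.56567074e-03 -3.87260759e-04 -1.07584504e-03]
 [-4.24915195e-05 -2.65600569e-01  9.64083158e-01 -1.61982781e-01]
 [ 0.00000000e+00  0.00000000e+00  0.00000000e+00  1.00000000e+00]]
```

move_arm(
  targets=[
    [[0, 0, -4], [0, 0, 0.12], 100],
    [[0, 0, -4], [0, 0, 0.121], 100],
    [[4.1, -3.1, 0], [0, 0, 0], 100],
    [[4.1, -3.1, 0], [0, 0, 0], 100],
    [[4.1, -3.1, 0], [0, 0, 0], 100],
    [[4.1, -3.1, 0], [0, 0, 0], 100],
    [[4.1, -3.1, 0], [0, 0, 0], 100],
    [[4.1, -3.1, 0], [0, 0, 0], 100],
    [[4.1, -3.1, 0], [0, 0, 0], 100],
    [[4.1, -3.1, 0], [0, 0, 0], 100],
    [[4.1, -3.0, 0], [0, 0, 0], 100],
  ],
)

```text
time: 1.52
ee_pos: [0.5192, -0.3279, 0.3024]
eef_rot: [1.0, -0.0, -0.0, -0.0]
ft_force: [0.9, -0.7, 0.3]
width: 0.087
grip_force: 0.0
```

move_arm(
  targets=[
    [[0, -5, 0], [0, 0, 0], 100],
    [[0, -5, 0], [0, 0, 0], 100],
    [[0, -5, 0], [0, 0, 0], 100],
    [[0, -5, 0], [0, 0, 0], 100],
    [[0, -5, 0], [0, 0, 0], 100],
    [[0, -5, 0], [0, 0, 0], 100],
    [[0, -5, 0], [0, 0, 0], 100],
    [[0, -5, 0], [0, 0, 0], 100],
    [[0, -5, 0], [0, 0, 0], 100],
    [[0, -5, 0], [0, 0, 0], 100],
    [[0, -5, 0], [0, 0, 0], 100],
    [[0, -4, 0], [0, 0, 0], 100],
    [[0, 0, 0], [0, 0, 0], 100],
  ],
)

```text
time: 3.15
ee_pos: [0.5167, 0.2645, 0.302]
eef_rot: [1.0, 0.003, -0.001, -0.001]
ft_force: [-0.7, -0.4, -0.3]
width: 0.0875
grip_force: 0.0
```

```bash
python3 - <<'E'
from h import *
c=cam("wrist"); store(c,"w1"); save(c,"w1"); s=r.read_state(); print(s["time"],s["ee_pos"],s["eef_rot"])
for p in [(.5357,.2626,.127),(.4542,.2712,.1242),(.534,.159,.028)]: print(proj(c,p)*1.5)
E
```

```text
3.2 [0.51761403 0.26225255 0.30202085] [ 9.99998979e-01  1.31802080e-03 -5.46934090e-04 -6.89714940e-05]
[384.90269075 237.17215525]
[372.48906418 346.37786709]
[501.45968097 221.71156903]
```

View pics/w1.png

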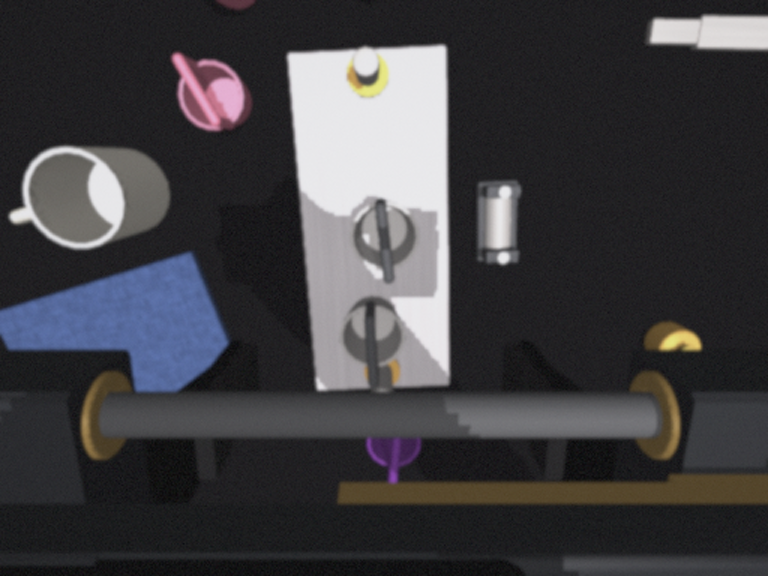

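The wrist view shows pot A's handle from (380,203) to (388,278) and pot B's from (370,308) to (375,385). The fulcrum is at (498,222). I'll take a second wrist view for height.

move_arm(
  targets=[
    [[-4, 0, 0], [0, 0, 0], 100],
    [[-3, 0, 0], [0, 0, 0], 100],
    [[0, 0, 3], [0, 0, 0], 100],
    [[0, 0, 0], [0, 0, 0], 100],
  ],
)

```text
time: 3.7
ee_pos: [0.4479, 0.2588, 0.2712]
eef_rot: [1.0, -0.001, -0.001, 0.001]
ft_force: [0.2, -0.8, 1.2]
width: 0.0871
grip_force: 0.0
```

```bash
python3 - <<'E'
from h import *
c=cam("wrist"); store(c,"w2"); save(c,"w2"); s=r.read_state(); print(s["time"],s["ee_pos"],s["eef_rot"])
w=load("w1")
for u,v in [(380,203),(388,278),(370,308),(375,385)]:
    print(onz(w,u/1.5,v/1.5,.133))
E
```

```text
3.75 [0.44852544 0.25945805 0.27241756] [ 9.99999085e-01 -1.13195543e-03 -4.20801273e-04  6.09824474e-04]
[0.55944681 0.2660532  0.133     ]
[0.50828973 0.2603323  0.133     ]
[0.48654668 0.27279907 0.133     ]
[0.42735936 0.26922077 0.133     ]
```

View pics/w2.png

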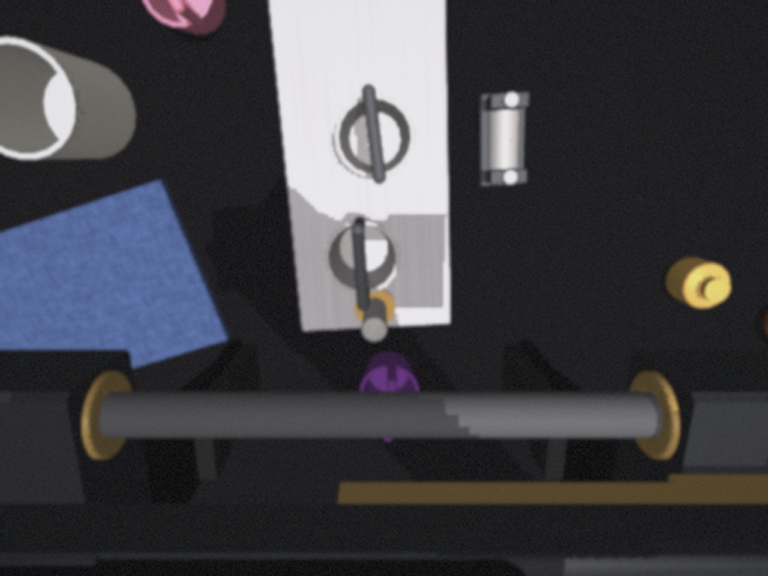

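In the second view, A's handle runs (368,90)–(380,180) and B's (358,224)–(364,306). The fulcrum is at (505,138), with bolt heads at (512,99) and (510,177).

```bash
python3 - <<'E'
from h import *
a=load("w1");b=load("w2")
for n,p,q in [("A+",(380,203),(368,90)),("A-",(388,278),(380,180)),("B+",(370,308),(358,224)),("B-",(375,382),(364,306)),("bolt+",(505,191),(512,99)),("bolt-",(503,257),(510,177)),("ridge",(498,222),(505,138)),("post+",(367,58),None),("post-",(383,378),(374,329))]:
    if q: print(n,*tri((a,p[0]/1.5,p[1]/1.5),(b,q[0]/1.5,q[1]/1.5)))
E
```

```text
A+ [0.55825425 0.26614578 0.11998928] 7.912015451164194e-05
A- [0.50649561 0.25977883 0.1255721 ] 0.00043404197376322633
B+ [0.47663521 0.27383616 0.10132482] 0.0003607458264815859
B- [0.42699678 0.26965973 0.12738853] 0.0003802273769783816
bolt+ [0.56128545 0.160217   0.03855966] 0.00017095891650038204
bolt- [0.50431417 0.15773815 0.03785958] 0.00016494332392812336
ridge [0.5337442  0.1615701  0.02838046] 0.0005383097276045271
post- [ 0.35311021  0.26390054 -0.03510258] 0.0017355143226823776
```

move_arm(
  targets=[
    [[0.45, -1.2, 3], [0, 0, -0.07], 100],
    [[0, 0, 5], [0, 0, 0], 60],
    [[0, 0, 4], [0, 0, 0], 60],
    [[0, 0, 2.7], [0, 0, 0], 60],
    [[0, 0, 1], [0, 0, 0], 60],
    [[0, 0, 0], [0, 0, 0], 60],
  ],
)

```text
time: 4.5
ee_pos: [0.4534, 0.2729, 0.1161]
eef_rot: [0.999, 0.035, 0.0, -0.0]
ft_force: [-0.3, 0.5, 0.7]
width: 0.0531
grip_force: 0.0
```

```bash
python3 - <<'E'
from h import *
c=cam("wrist"); store(c,"w3"); save(c,"w3"); s=r.read_state(); print(s["time"],s["ee_pos"],s["eef_rot"],s["width"],s["ft_force"])
E
```

```text
4.55 [0.45356139 0.27324578 0.11670354] [ 9.99399282e-01  3.46506856e-02  5.48893720e-04 -3.23298693e-04] 0.05344135640753663 [-0.04087779  0.68750019  0.65561653]
```

View pics/w3.png

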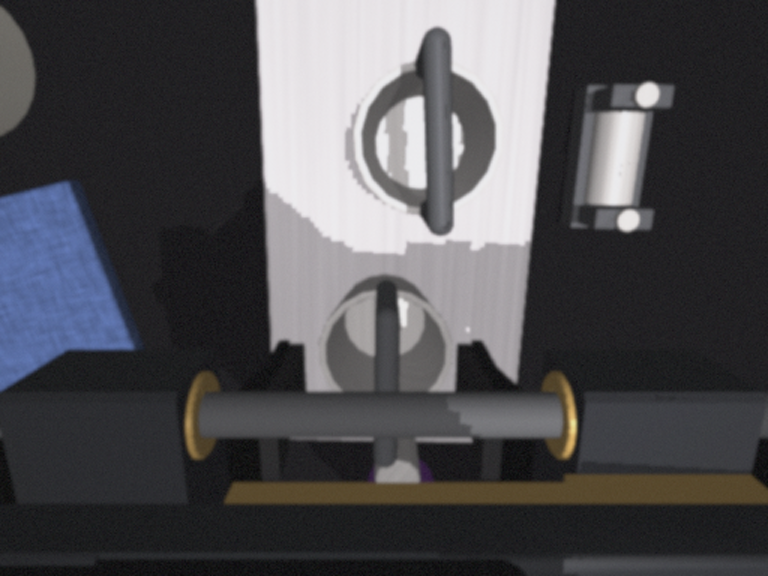

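The handle at column 388 sits midway between the fingers (305 and 455). Grip and lift.

move_arm(
  targets=[
    [[0, 0, 0], [0, 0, 0], 0],
    [[0, 0, 0], [0, 0, 0], 0],
    [[0, 0, 0], [0, 0, 0], 0],
    [[0, 0, 0], [0, 0, 0], 0],
    [[0, 0, -1], [0, 0, 0], 0],
    [[0, 0, -3], [0, 0, 0], 0],
    [[0, 0, -4], [0, 0, 0], 0],
    [[0, 0, -4], [0, 0, 0], 0],
    [[0, 0, 0], [0, 0, 0], 0],
  ],
  grip_force=25,
)

```text
time: 5.68
ee_pos: [0.4538, 0.274, 0.2389]
eef_rot: [0.999, 0.035, 0.002, -0.001]
ft_force: [0.4, 0.8, -2.1]
width: 0.0068
grip_force: 25.0
```

move_arm(
  targets=[
    [[0.2, 1.4, 0], [0, 0, 0.07], 0],
    [[0.2, 3, 0], [0, 0, 0], 0],
    [[0.2, 4.5, 0], [0, 0, 0], 0],
    [[0.2, 4.5, 0], [0, 0, 0], 0],
    [[0.2, 4.5, 0], [0, 0, 0], 0],
    [[0.2, 4.5, 0], [0, 0, 0], 0],
    [[0.2, 4.5, 0], [0, 0, 0], 0],
    [[0.2, 4.5, 0], [0, 0, 0], 0],
    [[0.2, 4.5, 0], [0, 0, 0], 0],
    [[0.2, 4.5, 0], [0, 0, 0], 0],
    [[0.1, 4.5, 0], [0, 0, 0], 0],
    [[0, 4.5, 0], [0, 0, 0], 0],
    [[0, 4.5, 0], [0, 0, 0], 0],
    [[0, 4.5, 0], [0, 0, 0], 0],
    [[0, 3, 0], [0, 0, 0], 0],
    [[0, 1.5, 0], [0, 0, 0], 0],
    [[0, 0.5, 0], [0, 0, 0], 0],
    [[0, 0, 0], [0, 0, 0], 0],
    [[0, 0, 0], [0, 0, 0], 0],
  ],
)

```text
time: 8.05
ee_pos: [0.475, -0.3596, 0.2357]
eef_rot: [1.0, 0.001, 0.0, -0.0]
ft_force: [0.0, 0.4, -1.8]
width: 0.0065
grip_force: 25.0
```

move_arm(
  targets=[
    [[0, 0, 4], [0, 0, 0], 0],
    [[0, 0, 4], [0, 0, 0], 0],
    [[0, 0, 4], [0, 0, 0], 0],
    [[0, 0, 2.5], [0, 0, 0], 0],
    [[0, 0, 1.5], [0, 0, 0], 0],
    [[0, 0, 0.8], [0, 0, 0], 0],
    [[0, 0, 0], [0, 0, 0], 0],
  ],
)

```text
time: 8.93
ee_pos: [0.4781, -0.3611, 0.0719]
eef_rot: [1.0, 0.001, 0.003, 0.002]
ft_force: [-1.1, 3.8, 20.3]
width: 0.007
grip_force: 25.0
```

move_arm(
  targets=[
    [[0, 0, -0.2], [0, 0, 0], 0],
    [[0, 0, 0], [0, 0, 0], 0],
  ],
)

```text
time: 9.18
ee_pos: [0.4766, -0.3608, 0.072]
eef_rot: [1.0, 0.0, 0.002, 0.001]
ft_force: [0.1, 2.8, 10.7]
width: 0.0073
grip_force: 25.0
```

```bash
python3 - <<'E'
from h import *
c=cam("wrist"); store(c,"w4"); save(c,"w4",1.2); s=r.read_state(); print(s["time"],s["ee_pos"],s["eef_rot"],s["width"],s["ft_force"])
E
```

```text
9.225 [ 0.4765781  -0.36081908  0.07197556] [9.99997745e-01 4.00047443e-04 1.87128193e-03 9.20849412e-04] 0.006851034455181469 [-0.29990785  2.20558031 11.74142454]
```

View pics/w4.png

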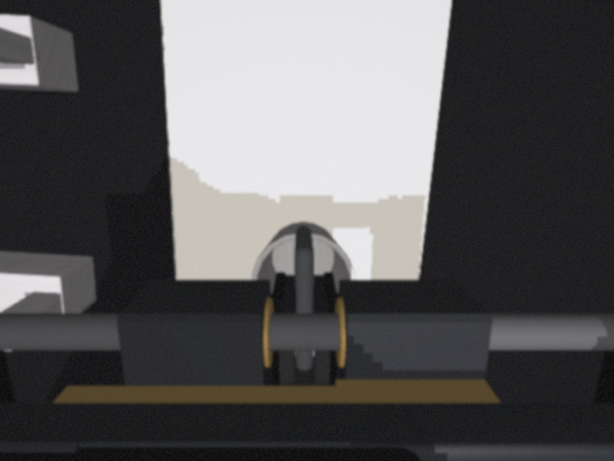

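The pot stands upright on the board. Release it and return for pot A.

move_arm(
  targets=[
    [[0, 0, -0.1], [0, 0, 0], 30],
    [[0, 0, 0], [0, 0, 0], 60],
    [[0, 0, 0], [0, 0, 0], 60],
    [[0, 0, -2], [0, 0, 0], 60],
    [[0, 0, -4], [0, 0, 0], 60],
    [[0, 0, -5], [0, 0, 0], 60],
    [[0, 0, -5], [0, 0, 0], 60],
    [[1, -5, 0], [0, 0, 0], 60],
    [[1, -5, 0], [0, 0, 0], 60],
    [[1, -5, 0], [0, 0, 0], 60],
    [[1, -5, 0], [0, 0, 0], 60],
    [[1, -5, 0], [0, 0, 0], 60],
    [[0.5, -5, 0], [0, 0, 0], 60],
    [[0, -5, 0], [0, 0, 0], 60],
    [[0, -5, 0], [0, 0, 0], 60],
    [[0, -5, 0], [0, 0, 0], 60],
    [[0, -5, 0], [0, 0, 0], 60],
    [[0, -5, 0], [0, 0, 0], 60],
    [[0, -5, 0], [0, 0, 0], 60],
    [[0, -2.4, 0], [0, 0, -0.123], 60],
    [[0, 0, 0], [0, 0, 0], 60],
  ],
)

```text
validation failed for argument at $.ta...
```

move_arm(
  targets=[
    [[0, 0, -0.1], [0, 0, 0], 30],
    [[0, 0, 0], [0, 0, 0], 60],
    [[0, 0, 0], [0, 0, 0], 60],
    [[0, 0, -2], [0, 0, 0], 60],
    [[0, 0, -4], [0, 0, 0], 60],
    [[0, 0, -5], [0, 0, 0], 60],
    [[0, 0, -5], [0, 0, 0], 60],
    [[1, -5, 0], [0, 0, 0], 60],
    [[1, -5, 0], [0, 0, 0], 60],
    [[1, -5, 0], [0, 0, 0], 60],
    [[1, -5, 0], [0, 0, 0], 60],
    [[1, -5, 0], [0, 0, 0], 60],
    [[0.5, -5, 0], [0, 0, 0], 60],
    [[0, -5, 0], [0, 0, 0], 60],
    [[0, -5, 0], [0, 0, 0], 60],
    [[0, -5, 0], [0, 0, 0], 60],
    [[0, -5, 0], [0, 0, 0], 60],
    [[0, -5, 0], [0, 0, 0], 60],
    [[0, -5, 0], [0, 0, 0], 60],
    [[0, -2.4, 0], [0, 0, -0.123], 60],
  ],
)

```text
time: 11.72
ee_pos: [0.5286, 0.2663, 0.2303]
eef_rot: [0.998, 0.064, -0.0, -0.0]
ft_force: [0.6, 0.3, 0.6]
width: 0.052
grip_force: 0.0
```

move_arm(
  targets=[
    [[0, 0, 3], [0, 0, 0], 60],
    [[0, 0, 4], [0, 0, 0], 60],
    [[0, 0, 2], [0, 0, 0], 60],
    [[0, 0, 0], [0, 0, 0], 60],
  ],
)

```text
time: 12.22
ee_pos: [0.5291, 0.2627, 0.1395]
eef_rot: [0.998, 0.061, -0.001, 0.0]
ft_force: [0.7, -0.4, 0.9]
width: 0.0524
grip_force: 0.0
```

```bash
python3 - <<'E'
from h import *
c=cam("wrist"); store(c,"w5"); s=r.read_state(); print(s["time"],s["ee_pos"],s["eef_rot"],s["width"],s["ft_force"])
d=cam("top"); store(d,"t5"); e=cam("scene"); store(e,"s5")
a=cv2.resize(c["im"],(400,300)); b=cv2.resize(e["im"],(400,300)); cc=cv2.resize(d["im"][80:290,140:420],(400,300))
cv2.imwrite("pics/m5.png",np.vstack([np.hstack([a,b]),np.hstack([cc,cv2.resize(e["im"][190:330,60:247],(400,300))])]))
E
```

```text
12.275 [0.52986138 0.26315507 0.14098706] [ 9.98118969e-01  6.13067858e-02 -4.75514092e-05 -1.16687754e-05] 0.05260846315688796 [ 0.35268189 -0.1056141  -0.09623827]
```

View pics/m5.png

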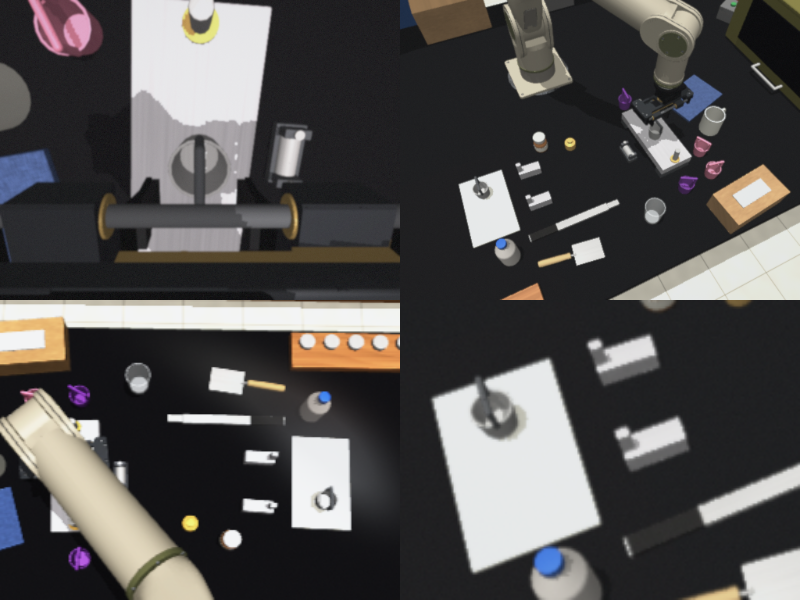

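Pot B stands upright on the board (scene inset). Pot A's handle at (199,175) is centred between the fingers, so I'll pick it up.

move_arm(
  targets=[
    [[0.2, 0, 2], [0, 0, 0], 60],
    [[0, 0, 0.5], [0, 0, 0], 60],
    [[0, 0, 0], [0, 0, 0], 60],
    [[0, 0, 0], [0, 0, 0], 0],
    [[0, 0, 0], [0, 0, 0], 0],
    [[0, 0, 0], [0, 0, 0], 0],
    [[0, 0, 0], [0, 0, 0], 0],
    [[0, 0, -1], [0, 0, 0], 0],
    [[0, 0, -3], [0, 0, 0], 0],
    [[0, 0, -4], [0, 0, 0], 0],
    [[0, 0, -4], [0, 0, 0], 0],
    [[0, 0, 0], [0, 0, 0.123], 0],
  ],
)

```text
time: 13.88
ee_pos: [0.5328, 0.2644, 0.2397]
eef_rot: [1.0, -0.001, 0.003, -0.001]
ft_force: [0.0, -1.1, -2.1]
width: 0.0068
grip_force: 25.0
```

move_arm(
  targets=[
    [[0.2, 1.5, 0], [0, 0, 0], 0],
    [[0.2, 3, 0], [0, 0, 0], 0],
    [[0.2, 4.5, 0], [0, 0, 0], 0],
    [[0.2, 4.5, 0], [0, 0, 0], 0],
    [[0.2, 4.5, 0], [0, 0, 0], 0],
    [[0.2, 4.5, 0], [0, 0, 0], 0],
    [[0.2, 4.5, 0], [0, 0, 0], 0],
    [[0.4, 4.5, 0], [0, 0, 0], 0],
    [[0.4, 4.5, 0], [0, 0, 0], 0],
    [[0.4, 4.5, 0], [0, 0, 0], 0],
    [[0.4, 4.5, 0], [0, 0, 0], 0],
    [[0.4, 4.5, 0], [0, 0, 0], 0],
    [[0.4, 4.5, 0], [0, 0, 0], 0],
    [[0.4, 4.5, 0], [0, 0, 0], 0],
    [[0, 3, 0], [0, 0, 0], 0],
    [[0, 1.5, 0], [0, 0, 0], 0],
    [[0, 0, 0], [0, 0, 0], 0],
    [[0, 0, 0], [0, 0, 0], 0],
  ],
)

```text
time: 16.12
ee_pos: [0.574, -0.3649, 0.2357]
eef_rot: [1.0, 0.001, 0.0, -0.0]
ft_force: [-0.1, -0.1, -0.9]
width: 0.0068
grip_force: 25.0
```

move_arm(
  targets=[
    [[0, 0, 4], [0, 0, 0], 0],
    [[0, 0, 4], [0, 0, 0], 0],
    [[0, 0, 4], [0, 0, 0], 0],
    [[0, 0, 2.5], [0, 0, 0], 0],
    [[0, 0, 1.2], [0, 0, 0], 0],
    [[0, 0, 0.5], [0, 0, 0], 0],
    [[0, 0, 0], [0, 0, 0], 0],
  ],
)

```text
time: 17.0
ee_pos: [0.5764, -0.3664, 0.0787]
eef_rot: [1.0, 0.001, 0.003, 0.001]
ft_force: [-4.9, 1.3, 20.3]
width: 0.0072
grip_force: 25.0
```

```bash
python3 - <<'E'
from h import *
d=cam("wrist"); store(d,"w6"); e=cam("scene"); store(e,"s6")
cv2.imwrite("pics/m6.png",np.hstack([cv2.resize(d["im"],(400,300)),cv2.resize(e["im"][200:320,60:220],(400,300))]))
E
```

```text
(no output)
```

View pics/m6.png

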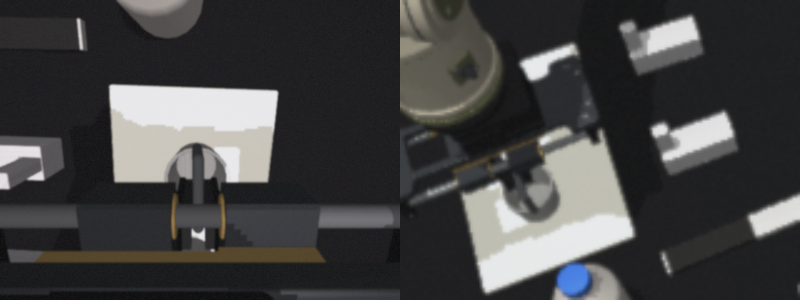

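move_arm(
  targets=[
    [[0, 0, -0.4], [0, 0, 0], 0],
    [[0, 0, 0], [0, 0, 0], 30],
    [[0, 0, 0], [0, 0, 0], 60],
    [[0, 0, 0], [0, 0, 0], 60],
    [[0, 0, -2], [0, 0, 0], 60],
    [[0, 0, -4], [0, 0, 0], 60],
    [[0, 0, -5], [0, 0, 0], 60],
    [[0, 0, -6], [0, 0, 0], 60],
    [[0.5, -4.5, -3], [0, 0, 0], 60],
    [[0.5, -4.5, 0], [0, 0, 0], 60],
    [[0.5, -4.5, 0], [0, 0, 0], 60],
    [[1.5, -4.5, 0], [0, 0, 0], 60],
    [[1.5, -4.5, 0], [0, 0, 0], 60],
    [[1.5, -4.5, 0], [0, 0, 0], 60],
    [[0, 0, 0], [0, 0, 0], 60],
  ],
)

```text
time: 18.98
ee_pos: [0.6345, -0.0912, 0.2791]
eef_rot: [1.0, 0.004, 0.001, -0.001]
ft_force: [-0.1, 0.3, 0.2]
width: 0.0525
grip_force: 0.0
```

```bash
python3 - <<'E'
from h import *
s=r.read_state(); print(s["time"],s["ee_pos"],s["eef_rot"],s["joint_positions"])
d=cam("wrist"); store(d,"w7"); e=cam("scene"); store(e,"s7");
cv2.imwrite("pics/m7.png",np.hstack([cv2.resize(d["im"],(400,300)),cv2.resize(e["im"][200:320,60:220],(400,300))]))
E
```

```text
18.975 [ 0.63446345 -0.09116984  0.27907316] [ 9.99992942e-01  3.51452961e-03  8.39409344e-04 -1.02887582e-03] [ 0.37144601  0.3756858  -0.40881591  1.30849833  0.14486954  1.48503397
 -1.58766714]
```

View pics/m7.png

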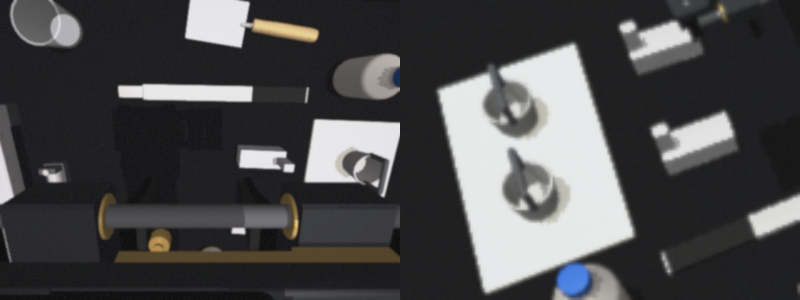

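Both pots are upright on the board. The bar lies from tip (118,91) to tail (308,95) in the left wrist tile.

```bash
python3 - <<'E'
from h import *
d=load("w7"); im=d["im"]; hsv=cv2.cvtColor(im,cv2.COLOR_BGR2HSV)
m=((hsv[...,2]>120)&(hsv[...,1]<60)).astype(np.uint8); k,l,st,ce=cv2.connectedComponentsWithStats(m)
i=l[120,250]; cn=max(cv2.findContours((l==i).astype(np.uint8),0,2)[0],key=cv2.contourArea)
print(st[i]); 
for p in cv2.boxPoints(cv2.minAreaRect(cn)): print(p,onz(d,*p,.01).round(4))
ys,xs=np.nonzero(l==i)
for u in (160,200,230,300): 
    v=ys[xs==u]; print(u,v.min(),v.max(),onz(d,u,(v.min()+v.max())/2,.01).round(4))
print(onz(d,393,120,.01))
s=load("s7");t=load("t5")
for n in ("scene0","s7"):
    print(onz(load(n),280,258,.01))
E
```

```text
[ 151  107  173   23 3324]
[150.68362 126.76762] [0.679  0.0429 0.01  ]
[151.06866 106.35979] [0.7044 0.0405 0.01  ]
[323.12064 109.60604] [ 0.7016 -0.1777  0.01  ]
[322.7356  130.01387] [ 0.6762 -0.1788  0.01  ]
160 109 124 [0.692 0.03  0.01 ]
200 108 127 [ 0.691 -0.021  0.01 ]
230 108 128 [ 0.6906 -0.0594  0.01  ]
300 110 129 [ 0.6892 -0.1489  0.01  ]
[ 0.68926738 -0.26781243  0.01      ]
[0.69578521 0.04175442 0.01      ]
[0.69578521 0.04175442 0.01      ]
```

move_arm(
  targets=[
    [[5, 0, 0], [0, 0, 0], 60],
    [[0, 2, 0], [0, 0, -0.175], 60],
    [[0, 0, 0], [0, 0, -0.175], 60],
    [[0, 0, 0], [0, 0, -0.175], 60],
    [[0, 0, 0], [0, 0, -0.175], 60],
    [[0, 0, 0], [0, 0, -0.175], 60],
    [[0, 0, 0], [0, 0, -0.175], 60],
    [[0, 0, 0], [0, 0, -0.175], 60],
    [[0, 0, 0], [0, 0, -0.175], 60],
    [[0, 0, 0], [0, 0, -0.17], 60],
    [[0, 0, 4], [0, 0, 0], 60],
    [[0, 0, 4], [0, 0, 0], 60],
    [[0, 0, 4], [0, 0, 0], 60],
    [[0, 0, 0], [0, 0, 0], 60],
  ],
)

```text
time: 20.82
ee_pos: [0.6815, -0.1189, 0.1549]
eef_rot: [0.708, 0.706, -0.002, -0.002]
ft_force: [-0.2, -0.3, 0.1]
width: 0.0523
grip_force: 0.0
```

```bash
python3 - <<'E'
from h import *
s=r.read_state(); print(s["time"],s["ee_pos"],s["eef_rot"],s["joint_positions"])
d=cam("wrist"); store(d,"w8");
im=d["im"]; hsv=cv2.cvtColor(im,cv2.COLOR_BGR2HSV)
m=((hsv[...,2]>110)&(hsv[...,1]<60)).astype(np.uint8); k,l,st,ce=cv2.connectedComponentsWithStats(m)
for i in range(1,k):
    if st[i,4]>300:
        print(st[i])
        for v in range(st[i,1],st[i,1]+st[i,3],25):
            x=np.nonzero(l[v]==i)[0]; print(v,x.min(),x.max(),onz(d,x.min(),v,.01).round(4),onz(d,x.max(),v,.01).round(4))
save(d,"w8",1.2)
E
```

```text
20.825 [ 0.68153697 -0.11891929  0.15492664] [ 0.70827967  0.70592664 -0.00208903 -0.00176534] [ 0.52062562  0.60004672 -0.62701257  1.31364833  0.34747983  1.34178367
 -0.10558592]
[ 249    0   30  242 6186]
0 254 276 [0.6821 0.0383 0.01  ] [0.7004 0.0382 0.01  ]
25 254 276 [0.682  0.0194 0.01  ] [0.7006 0.0193 0.01  ]
50 251 278 [ 6.793e-01 -1.000e-04  1.000e-02] [ 7.026e-01 -3.000e-04  1.000e-02]
75 251 277 [ 0.6792 -0.0205  0.01  ] [ 0.702  -0.0206  0.01  ]
100 251 277 [ 0.679  -0.0416  0.01  ] [ 0.7023 -0.0417  0.01  ]
125 251 276 [ 0.6789 -0.0636  0.01  ] [ 0.7017 -0.0637  0.01  ]
150 250 275 [ 0.6778 -0.0865  0.01  ] [ 0.7011 -0.0866  0.01  ]
175 250 275 [ 0.6776 -0.1103  0.01  ] [ 0.7014 -0.1104  0.01  ]
200 249 275 [ 0.6764 -0.1351  0.01  ] [ 0.7017 -0.1352  0.01  ]
225 249 274 [ 0.6762 -0.161   0.01  ] [ 0.7011 -0.1611  0.01  ]
[ 333  129   87  105 6267]
129 353 358 [ 0.7723 -0.0676  0.01  ] [ 0.7769 -0.0676  0.01  ]
154 347 416 [ 0.7685 -0.0906  0.01  ] [ 0.8329 -0.0909  0.01  ]
179 342 409 [ 0.7654 -0.1145  0.01  ] [ 0.8293 -0.1148  0.01  ]
204 335 402 [ 0.7603 -0.1395  0.01  ] [ 0.8255 -0.1397  0.01  ]
229 361 367 [ 0.7878 -0.1656  0.01  ] [ 0.7937 -0.1656  0.01  ]
[  0 224  34  36 902]
224 0 8 [ 0.4281 -0.1591  0.01  ] [ 0.4361 -0.1591  0.01  ]
249 1 22 [ 0.4234 -0.1861  0.01  ] [ 0.4449 -0.1862  0.01  ]
[146 232  23  30 596]
232 146 165 [ 0.573  -0.1681  0.01  ] [ 0.592  -0.1682  0.01  ]
257 148 164 [ 0.5725 -0.1955  0.01  ] [ 0.5889 -0.1956  0.01  ]
```

View pics/w8.png

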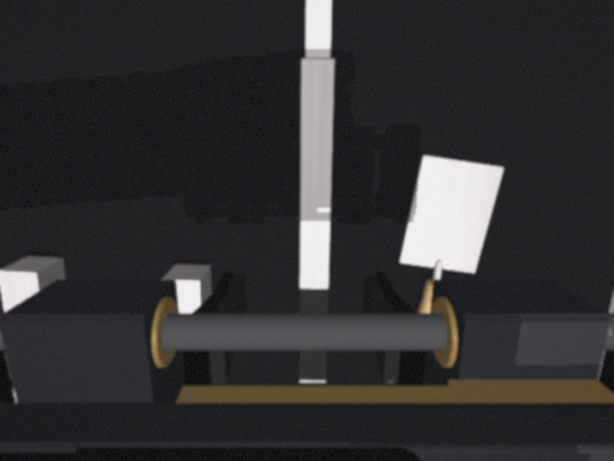

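The bar runs vertically at column ~316 between the fingers, with its centre line at x≈0.689. Nothing is in the way; the spatula is clear to the right.

move_arm(
  targets=[
    [[0.5, 0.8, 3], [0, 0, 0], 60],
    [[0, 0, 4], [0, 0, 0], 60],
    [[0, 0, 4], [0, 0, 0], 60],
    [[0, 0, 2.2], [0, 0, 0], 60],
    [[0, 0, 1.2], [0, 0, 0], 60],
    [[0, 0, 0], [0, 0, 0], 60],
    [[0, 0, 0], [0, 0, 0], 60],
  ],
  grip_force=45,
)

```text
time: 21.75
ee_pos: [0.6927, -0.1118, 0.0153]
eef_rot: [0.708, 0.707, 0.001, 0.001]
ft_force: [0.2, -0.4, -0.5]
width: 0.052
grip_force: 0.0
```

move_arm(
  targets=[
    [[-0.2, -0.3, 0.6], [0, 0, 0], 60],
    [[0, 0, 0.4], [0, 0, 0], 60],
    [[0, 0, 0], [0, 0, 0], 60],
    [[0, 0, 0], [0, 0, 0], 0],
    [[0, 0, 0], [0, 0, 0], 0],
    [[0, 0, 0], [0, 0, 0], 0],
  ],
  grip_force=45,
)

```text
time: 22.5
ee_pos: [0.6887, -0.1136, 0.0037]
eef_rot: [0.707, 0.707, 0.0, 0.0]
ft_force: [0.2, -1.1, -0.2]
width: 0.03
grip_force: 0.0
```

move_arm(
  targets=[
    [[0, 0, 0], [0, 0, 0], 0],
    [[0, 0, 0], [0, 0, 0], 0],
    [[0, 0, 0], [0, 0, 0], 0],
    [[0, 0, -1], [0, 0, 0], 0],
    [[0, 0, -3], [0, 0, 0], 0],
    [[0, 0, -4], [0, 0, 0], 0],
    [[0, 0, -4], [0, 0, 0], 0],
    [[0, 0, 0], [0, 0, 0], 0],
  ],
)

```text
time: 23.5
ee_pos: [0.6902, -0.1136, 0.1271]
eef_rot: [0.707, 0.707, 0.002, 0.002]
ft_force: [0.4, 0.7, -6.9]
width: 0.023
grip_force: 45.0
```

move_arm(
  targets=[
    [[0, 0, 0], [0, 0, -0.04], 0],
    [[0.7, -1.5, 0], [0, 0, 0], 0],
    [[1.5, -2.5, 0], [0, 0, 0], 0],
    [[1.7, -3, 0], [0, 0, 0], 0],
    [[1.7, -3, 0], [0, 0, 0], 0],
    [[1.7, -2.5, 0], [0, 0, 0], 0],
    [[1.3, -2, 0], [0, 0, 0], 0],
    [[0, 0, 0], [0, -0.12, 0], 0],
    [[0, 0, 0], [0, -0.12, 0], 0],
    [[0, 0, 0], [0, -0.11, 0], 0],
    [[0, 0, 0], [0, 0, 0], 0],
    [[0, 0, 0], [0, 0, 0], 0],
  ],
)

```text
time: 25.0
ee_pos: [0.5399, -0.034, 0.1226]
eef_rot: [0.683, 0.71, -0.121, 0.124]
ft_force: [-0.2, -0.7, -6.6]
width: 0.0235
grip_force: 45.0
```

```bash
cat >> h.py <<'E'
def tool(p,q,tgt):
    "shift in cm, tool axes, from pose p,q to world point tgt"
    return (R.from_quat(q).inv().apply(np.array(tgt)-p)*100).round(2)
E
python3 - <<'E'
from h import *
s=r.read_state(); print(s["time"],s["ee_pos"],s["eef_rot"],s["joint_positions"],s["ft_force"])
M=R.from_quat(s["eef_rot"]).as_matrix(); print(M.round(3)); p=np.array(s["ee_pos"])
F=np.array((.5367,.079,.067)); print("to F",tool(p,s["eef_rot"],F)); print("tip by model",p+M[:,0]*.155-M[:,2]*.001)
d=cam("wrist"); store(d,"w9"); e=cam("scene"); store(e,"s9"); t=cam("top"); store(t,"t9")
o=np.hstack([cv2.resize(d["im"],(400,300)),cv2.resize(e["im"][130:320,150:403],(400,300))])
cv2.imwrite("pics/m9.png",np.vstack([o,np.hstack([cv2.resize(t["im"][120:240,180:340],(400,300)),np.zeros((300,400,3),np.uint8)])]))
E
```

```text
25.0 [ 0.53985474 -0.03404204  0.12255926] [ 0.68264824  0.70996296 -0.12070727  0.12399087] [ 0.34866554  0.33469427 -0.68926759  1.79435627  0.57558295  1.25132529
 -0.51569122] [-0.18325016 -0.65218179 -6.56877884]
[[-0.037  0.999  0.011]
 [ 0.939  0.039 -0.341]
 [-0.341 -0.002 -0.94 ]]
to F [12.52  0.14  1.37]
tip by model [0.53407202 0.11190204 0.07066622]
```

View pics/m9.png

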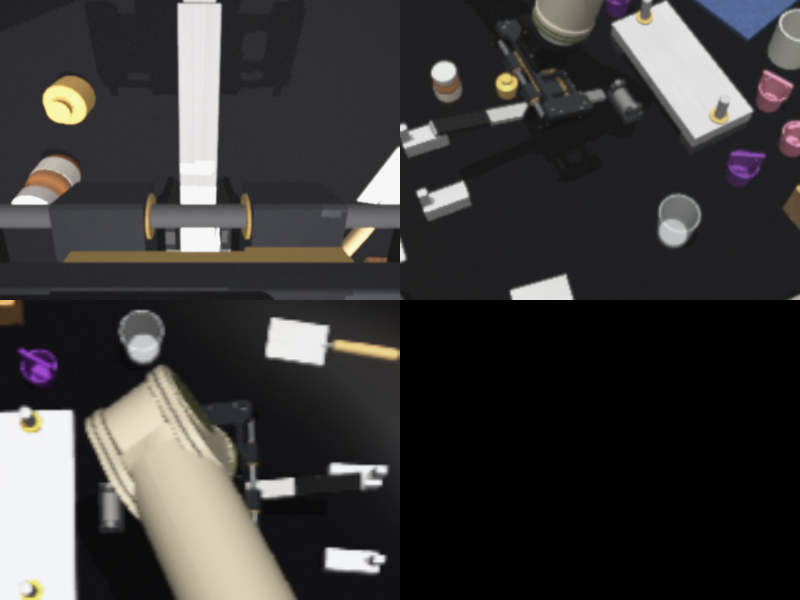

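```bash
python3 - <<'E'
from h import *
s=r.read_state(); M=R.from_quat(s["eef_rot"]).as_matrix(); p=np.array(s["ee_pos"]); d=load("w9")
for dz in (-.01,-.005,0,.005):
    print(dz,proj(d,p+M[:,0]*.115-M[:,2]*(.006+dz))*400/512)
for k in (.115,.06):
    for w in (-.012,.012): print(k,w,proj(d,p+M[:,0]*k+M[:,1]*w-M[:,2]*.006)*400/512)
im=d["im"]; g=cv2.cvtColor(im,cv2.COLOR_BGR2GRAY)
for v in (1,3,8,30,77,130,180): x=np.nonzero(g[v,200:310]>150)[0]+200; print(v*400/512,x.min()*400/512,x.max()*400/512)
E
```

```text
-0.01 [199.31511166   9.76803234]
-0.005 [199.36232777   7.37666074]
0 [199.4128013    4.82031038]
0.005 [199.46688135   2.0812987 ]
0.115 -0.012 [177.34881616   4.80719427]
0.115 0.012 [221.47617684   4.83342613]
0.06 -0.012 [179.24774424 107.0350447 ]
0.06 0.012 [219.1952319  107.05623498]
0.78125 183.59375 214.84375
2.34375 183.59375 214.84375
6.25 178.125 220.3125
23.4375 178.125 220.3125
60.15625 178.125 218.75
101.5625 178.90625 217.96875
140.625 179.6875 217.1875
```

move_arm(
  targets=[
    [[0, 0.1, 1.3], [0, 0, 0], 0],
    [[1.5, 0, 0], [0, 0, 0], 0],
    [[2, 0, 0], [0, 0, 0], 0],
    [[2, 0, 0], [0, 0, 0], 0],
    [[1.5, 0, 0], [0, 0, 0], 0],
    [[0, 0, 0], [0, 0, 0], 0],
    [[0, 0, 0], [0, 0, 0], 0],
  ],
)

```text
time: 26.02
ee_pos: [0.5391, 0.0271, 0.0874]
eef_rot: [0.683, 0.709, -0.121, 0.126]
ft_force: [0.5, 0.3, -5.7]
width: 0.0233
grip_force: 45.0
```

```bash
python3 - <<'E'
from h import *
s=r.read_state(); print(s["time"],s["ee_pos"],s["eef_rot"],s["ft_force"])
print("to F",tool(s["ee_pos"],s["eef_rot"],(.5367,.079,.067)))
E
```

```text
26.025 [0.5391453  0.02713636 0.08741455] [ 0.68280314  0.7094791  -0.12091986  0.12568879] [ 0.52110294  0.26939697 -5.65686671]
to F [ 5.58 -0.05  0.13]
```

move_arm(
  targets=[
    [[1, 0, 0], [0, 0, 0], 0],
    [[1, 0, 0], [0, 0, 0], 0],
    [[1, 0, 0], [0, 0, 0], 0],
    [[1, 0, 0], [0, 0, 0], 0],
    [[1, 0, 0], [0, 0, 0], 0],
    [[0.6, 0, 0.1], [0, 0, 0], 0],
    [[0, 0, 0], [0, 0, 0], 0],
  ],
)

```text
time: 26.9
ee_pos: [0.5368, 0.0807, 0.0669]
eef_rot: [0.682, 0.71, -0.121, 0.125]
ft_force: [0.2, -0.8, -5.5]
width: 0.0231
grip_force: 45.0
```

```bash
python3 - <<'E'
from h import *
s=r.read_state(); print(s["time"],s["ee_pos"],s["eef_rot"],s["ft_force"])
print("to F",tool(s["ee_pos"],s["eef_rot"],(.5367,.079,.067)))
M=R.from_quat(s["eef_rot"]).as_matrix(); print("tip",s["ee_pos"]+M[:,0]*.155)
e=cam("scene"); store(e,"s10"); w=cam("wrist"); store(w,"w10")
cv2.imwrite("pics/m10.png",np.hstack([cv2.resize(w["im"],(400,300)),cv2.resize(e["im"][130:250,230:390],(400,300))]))
E
```

```text
26.9 [0.53680805 0.08071298 0.06689236] [ 0.6822766   0.71008459 -0.12069726  0.12534225] [ 0.16980149 -0.78399017 -5.50967343]
to F [-0.16 -0.02  0.05]
tip [0.53098379 0.22621013 0.01377308]
```

View pics/m10.png

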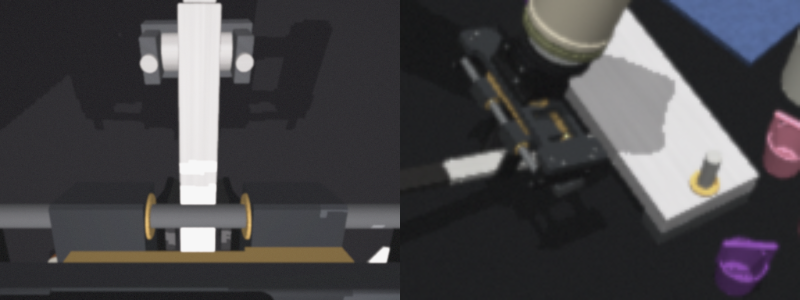

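The bar lies between the cheeks (columns 180–220 between 150 and 245), with the modelled tip 16 mm under the lip. I'll tilt it down onto the ridge and release.

move_arm(
  targets=[
    [[0, 0, 0.4], [0, 0.03, 0], 0],
    [[0, 0, 0.4], [0, 0.03, 0], 0],
    [[0, 0, 0.4], [0, 0.03, 0], 0],
    [[0, 0, 0.2], [0, 0.015, 0], 0],
    [[0, 0, 0], [0, 0, 0], 0],
  ],
)

```text
time: 27.62
ee_pos: [0.5371, 0.0752, 0.0538]
eef_rot: [0.688, 0.715, -0.085, 0.088]
ft_force: [-1.2, 0.4, -6.1]
width: 0.0233
grip_force: 45.0
```

```bash
python3 - <<'E'
from h import *
s=r.read_state(); print(s["time"],s["ee_pos"],s["eef_rot"],s["ft_force"],s["torque"])
M=R.from_quat(s["eef_rot"]).as_matrix(); print("tip",s["ee_pos"]+M[:,0]*.155,np.degrees(np.arcsin(-M[2,0])), "tail",s["ee_pos"]-M[:,0]*.155)
E
```

```text
27.625 [0.53711253 0.07515685 0.05380988] [ 0.68835766  0.7149978  -0.08481412  0.08802525] [-1.15243172  0.44905598 -6.14771724] [ 0.56981981 -0.06388314 -0.02246664]
tip [0.53140379 0.22541646 0.01620058] 14.042444010190195 tail [ 0.54282127 -0.07510277  0.09141917]
```

move_arm(
  targets=[
    [[0, 0, 0.1], [0, 0.003, 0], 25],
    [[0, 0, 0], [0, 0, 0], 40],
    [[0, 0, 0], [0, 0, 0], 50],
    [[0, 0, -1], [0, 0, 0], 50],
    [[0, 0, -3], [0, 0, 0], 50],
    [[0, 0, -4], [0, 0, 0], 50],
    [[0, 0, -3], [0, 0, 0], 0],
    [[0, 0, 0], [0, 0.12, 0], 0],
    [[0, 0, 0], [0, 0.12, 0], 0],
    [[-3, 0, 0], [0, 0, 0], 0],
    [[-4, 0, 0], [0, 0, 0], 0],
    [[-4, 0, 0], [0, 0, 0], 0],
    [[-3, 0, 0], [0, 0, 0], 0],
    [[0, 0, 0], [0, 0, 0], 0],
  ],
)

```text
time: 29.38
ee_pos: [0.5418, -0.0406, 0.1607]
eef_rot: [0.695, 0.719, -0.001, 0.001]
ft_force: [0.6, 0.1, -0.7]
width: 0.0004
grip_force: 0.0
```

```bash
python3 - <<'E'
from h import *
s=r.read_state(); print(s["time"],s["ee_pos"],s["eef_rot"],s["ft_force"],s["width"])
print(tool(s["ee_pos"],s["eef_rot"],(.5425,-.056,.13)))
e=cam("scene"); store(e,"s11"); w=cam("wrist"); store(w,"w11")
cv2.imwrite("pics/m11.png",np.hstack([cv2.resize(w["im"],(400,300)),cv2.resize(e["im"][130:280,190:390],(400,300))]))
E
```

```text
29.375 [ 0.54180211 -0.04057053  0.16068508] [ 0.69454212  0.71945025 -0.00086298  0.00135262] [ 0.59817571  0.08512118 -0.65120263] 0.00040399712321628143
[-1.53  0.01  3.07]
```

View pics/m11.png

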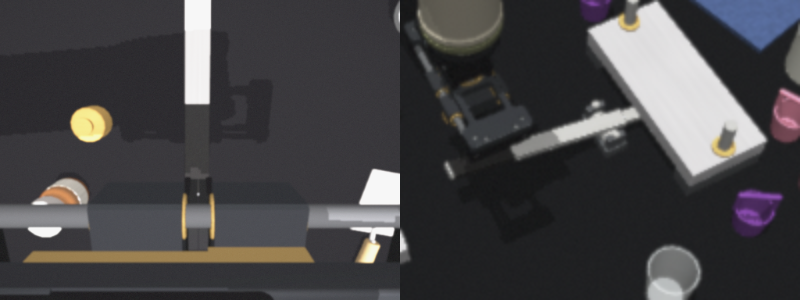

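Viewed: the bar rests over the fulcrum with its toe under the plate edge and tail up, and the shut fingers are above the sleeve. Pressing now. That uses up my picture views, so I'll measure numerically from here.

move_arm(
  targets=[
    [[-1.5, 0, 2], [0, 0, 0], 0],
    [[0, 0, 2], [0, 0, 0], 0],
    [[0, 0, 1.5], [0, 0, 0], 0],
    [[0, 0, 1], [0, 0, 0], 0],
    [[0, 0, 1], [0, 0, 0], 0],
    [[0, 0, 1], [0, 0, 0], 0],
    [[0, 0, 1], [0, 0, 0], 0],
    [[0, 0, 1], [0, 0, 0], 0],
  ],
)

```text
time: 30.48
ee_pos: [0.5439, -0.0559, 0.0565]
eef_rot: [0.694, 0.72, -0.001, 0.003]
ft_force: [-2.1, -8.4, 14.5]
width: 0.0007
grip_force: 7.3
```

move_arm(
  targets=[
    [[0, 0, 1], [0, 0, 0], 0],
    [[0, 0, 1], [0, 0, 0], 0],
    [[0, 0, 1], [0, 0, 0], 0],
    [[0, 0, 0.7], [0, 0, 0], 0],
    [[0, 0, 0.6], [0, 0, 0], 0],
    [[0, 0, 0], [0, 0, 0], 0],
  ],
)

```text
time: 31.22
ee_pos: [0.5451, -0.0568, 0.0142]
eef_rot: [0.694, 0.72, -0.0, 0.004]
ft_force: [0.2, -10.5, 17.1]
width: 0.0002
grip_force: 9.0
```

move_arm(
  targets=[
    [[0, 0, -1], [0, 0, 0], 0],
    [[0, 0, -3], [0, 0, 0], 0],
    [[0, 0, -5], [0, 0, 0], 0],
    [[0, 0, -5], [0, 0, 0], 50],
    [[4, 0, 0], [0, 0, 0], 50],
    [[4, 0, 0], [0, 0, 0], 50],
    [[0, 0, 0], [0, 0, 0], 50],
    [[0, 0, 0], [0, 0, 0], 50],
  ],
)

```text
time: 32.22
ee_pos: [0.5389, 0.0267, 0.1517]
eef_rot: [0.693, 0.721, -0.001, 0.001]
ft_force: [0.3, -0.3, -0.1]
width: 0.0399
grip_force: 0.0
```

```bash
cat > look.py <<'E'
from h import *
def comps(c,mn=150,thr=110):
    hsv=cv2.cvtColor(c["im"],cv2.COLOR_BGR2HSV); m=((hsv[...,2]>thr)&(hsv[...,1]<60)).astype(np.uint8)
    k,l,st,ce=cv2.connectedComponentsWithStats(m); return [(st[i],ce[i],l==i) for i in range(1,k) if st[i,4]>mn]
E
python3 - <<'E'
from look import *
s=r.read_state(); print(s["time"],s["ee_pos"],s["eef_rot"])
w=cam("wrist"); store(w,"w12"); sc=cam("scene"); store(sc,"s12")
for st,ce,m in comps(w):
    print("comp",st)
    if 180<ce[0]<330:
        for v in range(st[1],st[1]+st[3],20):
            x=np.nonzero(m[v])[0]; print(v,x.min(),x.max())
# plate in scene: compare corner box with start
for n in ("scene0","s12"):
    for st,ce,m in comps(load(n),1500):
        if 290<ce[0]<370: 
            cn=max(cv2.findContours(m.astype(np.uint8),0,2)[0],key=cv2.contourArea); print(n,st,cv2.approxPolyDP(cn,4,True).reshape(-1,2).tolist())
E
```

```text
32.225 [0.5389334  0.02673578 0.15171177] [ 0.69306288  0.72087621 -0.00088605  0.00074068]
comp [ 207    0   91  208 8734]
0 237 271
20 207 297
40 210 295
60 239 270
80 239 269
100 239 269
120 240 269
140 240 268
160 240 268
180 241 268
200 240 268
comp [498  74  14  46 439]
comp [ 159  267  190   25 4407]
267 160 346
287 159 347
comp [ 471  266   41   71 1905]
comp [  0 268  29  23 572]
scene0 [ 284  130   89   89 2985] [[284, 144], [336, 218], [372, 200], [318, 130], [315, 145], [309, 143], [310, 133], [307, 145], [298, 138]]
s12 [ 285  126   90   90 3491] [[285, 140], [337, 215], [374, 197], [319, 127], [304, 127], [311, 136], [306, 142], [299, 134]]
```

```bash
python3 - <<'E'
from look import *
sc=load("s12"); 
for z in (.058,.068,.072,.074): print(z,proj(sc,(.6695,.2147,z)),proj(sc,(.391,.200,z)))
w=load("w12"); sl=.115; y=0
for _ in range(8):
    z=.0383-(.160-y)*sl; P=onz(w,254.5,208,z); y=P[1]
print("sleeve edge",P); 
d=np.array([-.038,1,sl]); d/=np.linalg.norm(d); n=np.array([0,-sl,1]); C=P+d*.064-n*.005; print("centre",C,"tip",C+d*.155,"tail",C-d*.155)
s=r.read_state(); print(tool(s["ee_pos"],s["eef_rot"],C))
q=proj(w,C+d*.115+n*.005); print(q)
E
```

```text
0.058 [335.16659937 216.79208675] [282.51599451 143.85237454]
0.068 [335.7731499 214.8821066] [282.71139676 141.65471872]
0.072 [336.01828605 214.11019209] [282.79028488 140.76747755]
0.074 [336.14139964 213.72251702] [282.82988642 140.3220857 ]
sleeve edge [0.54076163 0.00659989 0.02065899]
centre [0.53834728 0.07071058 0.02296559] tip [0.53250001 0.22458609 0.04066128] tail [ 0.54419455 -0.08316493  0.00526991]
[ 4.51  0.11 12.86]
[254.81128389 -15.39738071]
```

move_arm(
  targets=[
    [[4.5, 0.1, 4], [0, 0, 0], 50],
    [[0, 0, 4], [0, 0.115, 0], 50],
    [[-0.2, 0, 2], [0, 0, 0], 50],
    [[-0.2, 0, 1.6], [0, 0, 0], 50],
    [[-0.1, 0, 1.2], [0, 0, 0], 50],
    [[0, 0, 0], [0, 0, 0], 50],
    [[0, 0, 0], [0, 0, 0], 50],
  ],
)

```text
time: 33.2
ee_pos: [0.5388, 0.0726, 0.0243]
eef_rot: [0.692, 0.72, 0.039, -0.04]
ft_force: [0.5, -0.1, 1.4]
width: 0.0436
grip_force: 0.0
```

```bash
python3 - <<'E'
from look import *
s=r.read_state(); print(s["time"],s["ee_pos"],s["eef_rot"],s["ft_force"],s["width"])
print(tool(s["ee_pos"],s["eef_rot"],(.5383,.0707,.0225)))
# subpixel: plate's front (+x) & side faces in scene; vertical shift by gradient along columns
a=load("scene0");b=load("s12")
def edges(c,u,lo,hi):
    g=cv2.GaussianBlur(cv2.cvtColor(c["im"],cv2.COLOR_BGR2GRAY),(3,3),0).astype(float)[lo:hi,u]; t=(g.max()+g.min())/2
    i=np.nonzero((g[:-1]>t)&(g[1:]<=t))[0][-1]; return lo+i+(g[i]-t)/(g[i]-g[i+1])
D=[edges(a,u,190,235)-edges(b,u,190,235) for u in range(345,370,3)]
print(np.round(D,2), "px/mm", (216.79-213.72)/16)
E
```

```text
33.2 [0.53883605 0.072569   0.02430682] [ 0.69192212  0.71977539  0.03944834 -0.04013734] [ 0.51219737 -0.13405516  1.36122825] 0.04363360621058987
[-0.2  -0.06  0.16]
[2.61 2.63 2.7  2.5  2.58 2.62 2.74 2.55 2.6 ] px/mm 0.19187499999999957
```

move_arm(
  targets=[
    [[0, 0, 0.1], [0, 0, 0], 0],
    [[0, 0, 0], [0, 0, 0], 0],
    [[0, 0, 0], [0, 0, 0], 0],
    [[0, 0, 0], [0, 0, 0], 0],
    [[0, 0, 0], [0, 0, 0], 0],
    [[0, 0, -0.4], [0, -0.038, 0], 0],
    [[0, 0, -0.4], [0, -0.038, 0], 0],
    [[0, 0, -0.4], [0, -0.038, 0], 0],
    [[0, 0, 0], [0, 0, 0], 0],
  ],
  grip_force=45,
)

```text
time: 34.33
ee_pos: [0.5377, 0.0723, 0.0341]
eef_rot: [0.693, 0.721, -0.001, -0.0]
ft_force: [-0.1, -0.5, -5.1]
width: 0.0235
grip_force: 45.0
```

move_arm(
  targets=[
    [[-0.5, 0, -0.1], [0, 0, 0], 0],
    [[-1.5, 0, 0], [0, 0, 0], 0],
    [[-2, 0, 0], [0, 0, 0], 0],
    [[-2, 0, 0], [0, 0, 0], 0],
    [[-1, 0, -1], [0, 0, 0], 0],
    [[0, 0, -4], [0, 0, 0], 0],
    [[0, 0, -4], [0, 0, 0], 0],
    [[0, 0, 0], [0, 0, 0], 0],
  ],
)

```text
time: 35.33
ee_pos: [0.5431, 0.0016, 0.129]
eef_rot: [0.693, 0.721, 0.002, 0.003]
ft_force: [-0.1, -0.2, -5.9]
width: 0.0233
grip_force: 45.0
```

```bash
python3 - <<'E'
from look import *
s=r.read_state(); print(s["time"],s["ee_pos"],s["eef_rot"],s["ft_force"])
print(tool(s["ee_pos"],s["eef_rot"],(.689,-.114,.125)))
sc=cam("scene"); store(sc,"s13"); t=cam("top"); store(t,"t13")
for st,ce,m in comps(sc): 
    if 100<ce[1]<300: print("scene",st,ce.round(1))
for st,ce,m in comps(t,100):
    if 110<ce[1]<300: print("top",st,ce.round(1))
E
```

```text
35.325 [0.54312222 0.00158918 0.12901156] [0.69328345 0.72065806 0.00158973 0.00273665] [-0.12414811 -0.24057208 -5.85886285]
[-12.11  14.13   0.51]
scene [ 134   74   75   51 1348] [163.9 102.8]
scene [237 107  23  19 194] [249.2 116.8]
scene [ 285  126   90   90 3489] [328.6 170.1]
scene [383 136  34  38 885] [399.9 153.7]
scene [170 169  16  16 194] [177.3 175.8]
scene [264 169  33  17 244] [279.8 177.2]
scene [217 194  22  14 169] [226.6 199.8]
scene [152 206  28  19 288] [165.7 214.8]
scene [  75  217   79  100 4643] [113.5 267.2]
scene [425 228  50  38 926] [449.9 246.5]
scene [160 244  34  21 364] [177.5 254. ]
scene [314 253  26  33 559] [324.6 268.8]
top [228 124  17  21 157] [236.5 136.4]
top [286 127  27  19 394] [298.5 136.1]
top [ 252  145   89  153 6342] [295.  220.6]
top [355 144  17  16 158] [361.8 152.8]
top [ 174  162   36   81 2665] [191.5 202.6]
top [ 344  175   42   66 2533] [364.  207.9]
top [109 181  29  22 296] [125.9 192.8]
top [312 185  23  12 181] [322.1 189.5]
top [221 192  38  19 311] [236.2 197.8]
top [ 21 201  18  43 217] [ 32.6 222.2]
```

move_arm(
  targets=[
    [[-1, 1.1, 0], [0, 0, 0], 0],
    [[-2, 2.5, 0], [0, 0, 0], 0],
    [[-3, 3.5, 0], [0, 0, 0], 0],
    [[-3, 3.5, 0], [0, 0, 0], 0],
    [[-2, 2.5, 0], [0, 0, 0], 0],
    [[-1.1, 1, 0], [0, 0, 0.04], 0],
    [[0, 0, 0], [0, 0, 0], 0],
    [[0, 0, 4], [0, 0, 0], 0],
    [[0, 0, 4], [0, 0, 0], 0],
    [[0, 0, 2.5], [0, 0, 0], 0],
    [[0, 0, 1.2], [0, 0, 0], 0],
    [[0, 0, 0], [0, 0, 0], 0],
    [[0, 0, 0], [0, 0, 0], 0],
  ],
)

```text
time: 37.05
ee_pos: [0.6875, -0.1138, 0.01]
eef_rot: [0.707, 0.707, 0.0, 0.001]
ft_force: [-1.0, 0.4, -6.4]
width: 0.0231
grip_force: 45.0
```

move_arm(
  targets=[
    [[0, 0, 0.4], [0, 0, 0], 0],
    [[0, 0, 0.3], [0, 0, 0], 0],
    [[0, 0, 0], [0, 0, 0], 0],
    [[0, 0, 0], [0, 0, 0], 30],
    [[0, 0, 0], [0, 0, 0], 50],
    [[0, 0, 0], [0, 0, 0], 50],
    [[0, 0, -1], [0, 0, 0], 50],
    [[0, 0, -4], [0, 0, 0], 50],
    [[0, 0, -5], [0, 0, 0], 50],
    [[0, 0, -5], [0, 0, 0], 50],
  ],
)

```text
time: 38.3
ee_pos: [0.6866, -0.1137, 0.154]
eef_rot: [0.707, 0.707, -0.0, 0.001]
ft_force: [1.4, -0.6, 0.7]
width: 0.0437
grip_force: 0.0
```

move_arm(
  targets=[
    [[-2, -4, -3], [0, 0, 0], 60],
    [[-2, -4, -2], [0, 0, 0], 60],
    [[-2, -4, 0], [0, 0, 0], 60],
    [[-2.5, -4, 0], [0, 0, 0], 60],
    [[0, 0, 0], [0, 0, 0], 60],
    [[0, 0, 0], [0, 0, 0], 60],
  ],
)

```text
time: 39.05
ee_pos: [0.527, -0.1983, 0.2025]
eef_rot: [0.707, 0.707, -0.0, 0.001]
ft_force: [0.3, 1.3, -0.4]
width: 0.0524
grip_force: 0.0
```

```bash
cat > pk.py <<'E'
from look import *
import sys
s=r.read_state(); print(s["time"],s["ee_pos"],s["eef_rot"])
w=cam("wrist"); store(w,sys.argv[1]); 
for st,ce,m in comps(w,150,int(sys.argv[2]) if len(sys.argv)>2 else 110):
    if ce[1]<280:
        cn=max(cv2.findContours(m.astype(np.uint8),0,2)[0],key=cv2.contourArea)
        print(st,ce.round(1),onz(w,*ce,.035).round(4),"poly",[(tuple(p),onz(w,*p,.035)[:2].round(3).tolist()) for p in cv2.approxPolyDP(cn,2.5,True).reshape(-1,2).tolist()])
E
python3 pk.py w14
```

```text
39.05 [ 0.52696    -0.19825394  0.20252889] [ 7.07407514e-01  7.06805270e-01 -9.49542542e-05  9.54419272e-04]
[ 389    0   44  155 3901] [410.   75.5] [ 0.6756 -0.099   0.035 ] poly [((432, 0), [0.687, -0.035]), ((406, 0), [0.664, -0.035]), ((390, 154), [0.665, -0.173]), ((412, 153), [0.687, -0.173])]
[ 468   46   44  104 2942] [495.2 100.8] [ 0.7609 -0.1222  0.035 ] poly [((497, 46), [0.753, -0.073]), ((468, 134), [0.74, -0.154]), ((495, 139), [0.768, -0.159]), ((495, 148), [0.77, -0.168]), ((502, 149), [0.777, -0.169]), ((503, 140), [0.776, -0.16]), ((511, 142), [0.784, -0.162]), ((511, 48), [0.766, -0.075])]
[  49   70   52   52 2121] [74.9 95.4] [ 0.3564 -0.1162  0.035 ] poly [((59, 73), [0.345, -0.096]), ((51, 82), [0.336, -0.104]), ((49, 91), [0.332, -0.112]), ((57, 112), [0.337, -0.132]), ((73, 121), [0.351, -0.14]), ((91, 118), [0.369, -0.137]), ((100, 102), [0.38, -0.122]), ((99, 90), [0.38, -0.111]), ((91, 75), [0.374, -0.098]), ((77, 70), [0.362, -0.093])]
[102  73  21  49 205] [115.6  94.2] [ 0.3956 -0.1153  0.035 ] poly [((102, 73), [0.385, -0.096]), ((116, 85), [0.397, 
[... 915 characters left out ...]
3]), ((307, 209), [0.584, -0.231]), ((306, 224), [0.583, -0.248]), ((317, 226), [0.595, -0.25]), ((326, 141), [0.6, -0.16])]
[151 239  28  23 432] [161.8 248.4] [ 0.4274 -0.2759  0.035 ] poly [((152, 260), [0.416, -0.29]), ((161, 260), [0.425, -0.29]), ((178, 241), [0.446, -0.267]), ((152, 240), [0.418, -0.266])]
[ 204  241  100   21 1948] [252.  251.6] [ 0.5256 -0.28    0.035 ] poly [((204, 242), [0.474, -0.269]), ((206, 261), [0.475, -0.291]), ((302, 260), [0.581, -0.29]), ((302, 244), [0.58, -0.271])]
[333 245  23  17 275] [345.7 251.5] [ 0.628  -0.2803  0.035 ] poly [((333, 245), [0.614, -0.273]), ((347, 261), [0.63, -0.292]), ((354, 259), [0.638, -0.289]), ((354, 246), [0.637, -0.274])]
```

```bash
python3 - <<'E'
from look import *
w=load("w14")
for n,t,a in (("P0",(.457,-.2195),.05),("P1",(.5816,-.226),.067)):
    R2=np.array([[np.cos(a),np.sin(a)],[-np.sin(a),np.cos(a)]])
    print(n,[proj(w,np.r_[np.array(t)+R2@np.array([x,y]),z]).round(0).tolist() for z in (.035,.075) for x,y in ((-.006,-.0075),(.006,-.0075),(.006,.0075),(-.006,.0075))])
g=cv2.cvtColor(w["im"],cv2.COLOR_BGR2GRAY)
print(g[192:232:2,166:204:2]); print(g[196:232:2,286:330:2])
E
```

```text
P0 [[180.0, 205.0], [192.0, 206.0], [192.0, 192.0], [180.0, 191.0], [171.0, 218.0], [184.0, 219.0], [184.0, 203.0], [171.0, 203.0]]
P1 [[299.0, 211.0], [310.0, 211.0], [312.0, 198.0], [300.0, 197.0], [305.0, 224.0], [317.0, 225.0], [319.0, 210.0], [306.0, 209.0]]
[[ 38  37  97 227 241 241 233 165 134 138 142 146 187 237 241 241 239 176
   90]
 [ 33  33  94 228 241 238 193 111 102 100 101 102 139 234 241 241 239 178
   89]
 [ 41  41  94 229 239 213 125 101  99 100  99  96 130 232 241 241 238 174
   87]
 [ 39  33  94 225 220 134 103 100 100  99  97  89 129 232 241 241 239 169
   83]
 [ 36  36  91 205 152 106 102 100 102  99  91  90 127 232 241 241 238 166
   74]
 [ 37  37  88 173 161 152 144 141 132 101  90  86 129 233 241 241 239 164
   58]
 [ 36  40 131 228 236 235 235 231 221 135  85  86 135 225 236 237 234 150
   46]
 [ 33  40 137 234 241 241 241 241 236 148  85  88  89 125 140 157 160  96
   36]
 [ 35  40 136 234 240 241 241 241 236 147  87  82  55  42  42  45  46  42
   37]
 [ 37  40 136 234 241 241 241 241 235 144  86  65  40  38  36  34  32  34
   36]
 [ 36  42 134 234 241 241 
[... 1759 characters left out ...]
7 231 241 241 241 241 237 145
   39  35  39  35]
 [ 40  35  35  37  35  37  34  36  40  75 136 234 241 241 241 241 236 141
   34  37  36  37]
 [ 35  37  38  37  36  37  32  34  37  60 150 236 241 241 241 241 233 124
   38  32  36  34]
 [ 34  32  33  34  36  39  35  32  39  52 159 237 241 241 241 241 225 102
   35  36  33  36]
 [ 36  37  35  39  39  36  39  37  36  44 140 215 219 220 224 231 208  75
   38  36  36  35]
 [ 36  32  36  32  34  35  36  34  34  35  64  94  93  94 105 118 102  48
   35  39  38  35]
 [ 33  36  37  37  41  36  37  34  27  32  34  33  37  32  27  26  23  31
   33  36  35  32]
 [ 37  34  36  34  33  34  34  36  30  27  30  30  32  28  22  19  23  24
   26  36  38  40]]
```

Predicted tab tops match the image at z=75 mm. Grasp packer 1 by its tab.

move_arm(
  targets=[
    [[-1.4, 2.7, 3], [0, 0, 0], 60],
    [[-1.4, 2.75, 3], [0, 0, 0.06], 60],
    [[0, 0, 4], [0, 0, 0], 50],
    [[0, 0, 3], [0, 0, 0], 50],
    [[0, 0, 1.5], [0, 0, 0], 50],
    [[0, 0, 0], [0, 0, 0], 50],
    [[0, 0, 0], [0, 0, 0], 50],
  ],
  grip_force=50,
)

```text
time: 39.98
ee_pos: [0.5821, -0.2267, 0.0582]
eef_rot: [0.728, 0.685, 0.0, 0.001]
ft_force: [-0.1, 0.3, 0.4]
width: 0.0437
grip_force: 0.0
```

```bash
python3 - <<'E'
from look import *
s=r.read_state(); print(s["time"],s["ee_pos"],s["eef_rot"],s["width"]); print(tool(s["ee_pos"],s["eef_rot"],(.5816,-.226,.041)))
E
```

```text
39.975 [ 0.58207075 -0.22671986  0.05821601] [7.28250062e-01 6.85310283e-01 1.60088295e-04 1.27950209e-03] 0.04366928257503192
[ 0.07 -0.05  1.72]
```

move_arm(
  targets=[
    [[0, 0, 1.2], [0, 0, 0], 50],
    [[0, 0, 0.5], [0, 0, 0], 50],
    [[0, 0, 0], [0, 0, 0], 50],
    [[0, 0, 0], [0, 0, 0], 0],
    [[0, 0, 0], [0, 0, 0], 0],
    [[0, 0, 0], [0, 0, 0], 0],
    [[0, 0, 0], [0, 0, 0], 0],
    [[0, 0, 0], [0, 0, 0], 0],
    [[0, 0, -1], [0, 0, 0], 0],
    [[0, 0, -3], [0, 0, 0], 0],
    [[0, 0, -4], [0, 0, 0], 0],
    [[0, 0, -1], [0, 0, -0.1], 0],
    [[0, 0, 0], [0, 0, 0], 0],
  ],
)

```text
time: 41.6
ee_pos: [0.5814, -0.2268, 0.131]
eef_rot: [0.693, 0.721, -0.0, 0.001]
ft_force: [0.1, -0.4, -2.9]
width: 0.0116
grip_force: 50.0
```

```bash
python3 - <<'E'
from look import *
s=r.read_state(); print(s["time"],s["ee_pos"],s["eef_rot"],s["width"],s["ft_force"],s["grip_force"]); print(tool(s["ee_pos"],s["eef_rot"],(.6025,.125,.1)))
E
```

```text
41.6 [ 0.58142385 -0.22684166  0.1309965 ] [ 6.93365746e-01  7.20584816e-01 -1.01294256e-04  1.20657080e-03] 0.011587679653963174 [ 0.09601684 -0.38931916 -2.88552578] 49.98124807141721
[35.08  3.46  3.04]
```

move_arm(
  targets=[
    [[2, 0.5, 0], [0, 0, 0], 0],
    [[4, 0.5, 0], [0, 0, 0], 0],
    [[5, 0.5, 0], [0, 0, 0], 0],
    [[5, 0.5, 0], [0, 0, 0], 0],
    [[5, 0.5, 0], [0, 0, 0], 0],
    [[5, 0.5, 0], [0, 0, 0], 0],
    [[5, 0.5, 0], [0, 0, 0], 0],
    [[3, 0, 0], [0, 0, 0], 0],
    [[1.1, 0, 0], [0, 0, 0], 0],
    [[0, 0, 0], [0, 0, 0], 0],
    [[0, 0, 3], [0, 0, 0], 0],
    [[0, 0, 3], [0, 0, 0], 0],
    [[0, 0, 1.5], [0, 0, 0], 0],
    [[0, 0, 0.8], [0, 0, 0], 0],
    [[0, 0, 0], [0, 0, 0], 0],
    [[0, 0, 0], [0, 0, 0], 0],
  ],
)

```text
time: 43.6
ee_pos: [0.6029, 0.1255, 0.0474]
eef_rot: [0.693, 0.721, 0.0, 0.001]
ft_force: [-0.1, 0.5, -1.3]
width: 0.0115
grip_force: 50.0
```

```bash
python3 - <<'E'
from look import *
s=r.read_state(); print(s["time"],s["ee_pos"],s["eef_rot"],s["width"],s["ft_force"]); print(tool(s["ee_pos"],s["eef_rot"],(.5997,.1947,.0445)))
w=cam("wrist"); store(w,"w15"); M=R.from_quat(s["eef_rot"]).as_matrix();p=np.array(s["ee_pos"])
# predicted block-top front corners vs image
zt=p[2]-.041+.035
for x in (-.015,.015): print(proj(w,np.r_[(p+M[:,0]*.0675+M[:,1]*x)[:2],zt]), proj(w,np.r_[(p+M[:,0]*.012+M[:,1]*x)[:2],zt]))
for st,ce,m in comps(w,150):
    cn=max(cv2.findContours(m.astype(np.uint8),0,2)[0],key=cv2.contourArea); print(st,cv2.approxPolyDP(cn,2.5,True).reshape(-1,2).tolist())
print([ (k,proj(w,np.array([.531,.2095,.044])+k*np.array([1,.04,0])).round(0).tolist()) for k in (-.05,0,.05,.1)])
E
```

```text
43.6 [0.6029419  0.12546375 0.04739819] [6.93243844e-01 7.20702617e-01 2.24802206e-04 8.12840566e-04] 0.011508612711607902 [-0.09006454  0.48904106 -1.34208566]
[ 6.93 -0.06  0.28]
[223.38030567 117.44340741] [226.03765685 222.3944889 ]
[283.64580071 117.33653016] [281.28486623 222.25141515]
[    0     0   444    70 29175] [[0, 69], [431, 63], [437, 54], [443, 0], [0, 0]]
[ 224  117   60  116 6457] [[228, 117], [224, 119], [226, 224], [244, 232], [264, 232], [266, 228], [280, 225], [283, 119]]
[  92  149   94   38 3028] [[92, 159], [92, 173], [101, 186], [179, 185], [185, 177], [179, 167], [167, 167], [164, 149], [97, 150]]
[ 58 168  20  19 292] [[62, 169], [58, 176], [66, 186], [74, 185], [76, 173], [70, 168]]
[ 486  210   26   52 1014] [[511, 210], [502, 215], [488, 233], [487, 251], [492, 260], [511, 260]]
[(-0.05, [3.0, 76.0]), (0, [109.0, 76.0]), (0.05, [214.0, 76.0]), (0.1, [320.0, 76.0])]
```

move_arm(
  targets=[
    [[0, 0, 0.3], [0, 0, 0], 0],
    [[1, 0, 0], [0, 0, 0], 0],
    [[1, 0, 0], [0, 0, 0], 0],
    [[1, 0, 0], [0, 0, 0], 0],
    [[1, 0, 0], [0, 0, 0], 0],
    [[1, 0, 0], [0, 0, 0], 0],
    [[1, 0, 0], [0, 0, 0], 0],
    [[0.9, 0, 0], [0, 0, 0], 0],
    [[0, 0, 0], [0, 0, 0], 0],
    [[0, 0, 0], [0, 0, 0], 0],
  ],
)

```text
time: 44.9
ee_pos: [0.5997, 0.1938, 0.0432]
eef_rot: [0.693, 0.721, -0.001, 0.001]
ft_force: [-0.3, 0.0, -1.9]
width: 0.0116
grip_force: 50.0
```

move_arm(
  targets=[
    [[0, 0, 0.15], [0, 0, 0], 0],
    [[0, 0, 0.15], [0, 0, 0], 0],
    [[0, 0, 0], [0, 0, 0], 0],
    [[0, 0, 0], [0, 0, 0], 20],
    [[0, 0, 0], [0, 0, 0], 35],
    [[0, 0, 0], [0, 0, 0], 35],
    [[0, 0, -1], [0, 0, 0], 35],
    [[0, 0, -4], [0, 0, 0], 35],
    [[0, 0, -5], [0, 0, 0], 35],
    [[-3, -1, -3], [0, 0, 0], 35],
    [[-5, -1.5, 0], [0, 0, 0], 60],
    [[-5, -1.5, 0], [0, 0, 0], 60],
    [[-5, -1.5, 0], [0, 0, 0], 60],
    [[-5, -1.5, 0], [0, 0, 0], 60],
    [[-5, -1.5, 0], [0, 0, 0], 60],
    [[-5, -1.5, 0], [0, 0, 0], 60],
    [[-5, -1.5, 0], [0, 0, 0], 60],
    [[-1, -1, 0], [0, 0, 0], 60],
    [[0, 0, 0], [0, 0, 0], 60],
  ],
)

```text
time: 47.28
ee_pos: [0.4897, -0.2004, 0.1713]
eef_rot: [0.694, 0.72, -0.0, 0.001]
ft_force: [0.9, 0.4, -0.2]
width: 0.052
grip_force: 0.0
```

```bash
python3 pk.py w16; python3 - <<'E'
from look import *
t=cam("top"); store(t,"t16"); sc=cam("scene"); store(sc,"s16")
for n in ("scene0","s16"):
    for st,ce,m in comps(load(n),60):
        if 100<ce[1]<340: print(n,st,ce.round(1))
E
```

```text
47.275 [ 0.48968486 -0.20039257  0.1712508 ] [ 6.93646823e-01  7.20314879e-01 -3.46716521e-04  6.63325971e-04]
[ 439    0   61  166 4660] [468.6  80.8] [ 0.6713 -0.1008  0.035 ] poly [((499, 0), [0.683, -0.038]), ((470, 1), [0.659, -0.04]), ((441, 164), [0.661, -0.174]), ((465, 163), [0.683, -0.172])]
[  77   56   63   60 2865] [106.7  85.5] [ 0.3604 -0.116   0.035 ] poly [((86, 61), [0.345, -0.097]), ((77, 77), [0.336, -0.11]), ((78, 92), [0.335, -0.122]), ((83, 102), [0.339, -0.13]), ((103, 115), [0.355, -0.141]), ((115, 115), [0.366, -0.14]), ((130, 109), [0.379, -0.135]), ((135, 88), [0.385, -0.117]), ((138, 87), [0.387, -0.116]), ((139, 93), [0.388, -0.121]), ((134, 73), [0.384, -0.105]), ((124, 63), [0.376, -0.097]), ((107, 56), [0.363, -0.092]), ((96, 56), [0.353, -0.093])]
[133  61  26  56 387] [149.4  89.7] [ 0.3969 -0.1181  0.035 ] poly [((133, 61), [0.384, -0.095]), ((142, 68), [0.391, -0.101]), ((151, 85), [0.398, -0.114]), ((148, 105), [0.395, -0.131]), ((134, 115), [0.382, -0.14]), ((137, 116), [0.385, -0.141]), ((155, 104), [0.401, -0.13]), ((158, 87), [0.404, -0.116])
[... 1033 characters left out ...]
55  82  40 821] [238.1 274.6]
scene0 [ 218  303   45   37 1043] [240.1 321.1]
scene0 [121 306  27  33 479] [135.5 322.5]
s16 [ 146   60   75   65 1474] [184.3 100.1]
s16 [106 112  39  14 311] [125.4 118.4]
s16 [ 285  126   90   90 3517] [328.6 170.2]
s16 [383 136  34  38 881] [399.8 153.7]
s16 [114 139  43  18 111] [134.8 150.8]
s16 [170 169  15  14 169] [177.2 175.4]
s16 [285 186  16  14 126] [291.7 192.5]
s16 [152 207  28  18 245] [165.3 215.2]
s16 [  75  217   79  100 4643] [113.5 267.2]
s16 [425 228  50  38 927] [449.9 246.5]
s16 [314 253  26  33 554] [324.6 268.8]
s16 [199 254  81  40 816] [237.8 273.5]
s16 [ 218  303   45   37 1043] [240.1 321.1]
s16 [121 306  27  33 479] [135.5 322.5]
```

move_arm(
  targets=[
    [[-1.8, -3.3, 2], [0, 0, 0.1], 50],
    [[0, 0, 4], [0, 0, 0], 50],
    [[0, 0, 3.5], [0, 0, 0], 50],
    [[0, 0, 1.8], [0, 0, 0], 50],
    [[0, 0, 0], [0, 0, 0], 50],
    [[0, 0, 0], [0, 0, 0], 50],
  ],
)

```text
time: 48.18
ee_pos: [0.4587, -0.2195, 0.059]
eef_rot: [0.728, 0.685, 0.0, 0.001]
ft_force: [-0.3, -0.3, 0.3]
width: 0.0432
grip_force: 0.0
```

```bash
python3 - <<'E'
from look import *
s=r.read_state(); print(s["time"],s["ee_pos"],s["eef_rot"],s["width"]); print(tool(s["ee_pos"],s["eef_rot"],(.457,-.2195,.041)))
E
```

```text
48.175 [ 0.45874473 -0.21948994  0.05900902] [7.28097620e-01 6.85472382e-01 2.30847495e-05 1.21222586e-03] 0.043244817019285134
[-0.01 -0.18  1.8 ]
```

move_arm(
  targets=[
    [[0, -0.15, 1.2], [0, 0, 0], 50],
    [[0, 0, 0.55], [0, 0, 0], 50],
    [[0, 0, 0], [0, 0, 0], 50],
    [[0, 0, 0], [0, 0, 0], 0],
    [[0, 0, 0], [0, 0, 0], 0],
    [[0, 0, 0], [0, 0, 0], 0],
    [[0, 0, 0], [0, 0, 0], 0],
    [[0, 0, 0], [0, 0, 0], 0],
    [[0, 0, -1], [0, 0, 0], 0],
    [[0, 0, -3], [0, 0, 0], 0],
    [[0, 0, -4], [0, 0, 0], 0],
    [[0, 0, -1], [0, 0, -0.1], 0],
    [[0, 0, 0], [0, 0, 0], 0],
  ],
)

```text
time: 49.8
ee_pos: [0.4566, -0.2196, 0.1314]
eef_rot: [0.693, 0.721, -0.0, 0.001]
ft_force: [-0.1, -0.9, -2.5]
width: 0.0119
grip_force: 50.0
```

```bash
python3 - <<'E'
from look import *
s=r.read_state(); print(s["time"],s["ee_pos"],s["eef_rot"],s["width"],s["ft_force"]); print(tool(s["ee_pos"],s["eef_rot"],(.4665,.1194,.048)))
E
```

```text
49.8 [ 0.45656204 -0.21961713  0.13137751] [ 6.93367624e-01  7.20582761e-01 -2.78645071e-04  1.32065849e-03] 0.011862222514161906 [-0.0719867  -0.92176811 -2.4932506 ]
[33.86  2.29  8.26]
```

move_arm(
  targets=[
    [[2, 0.3, 0], [0, 0, 0], 0],
    [[4, 0.4, 0], [0, 0, 0], 0],
    [[5, 0.4, 0], [0, 0, 0], 0],
    [[5, 0.4, 0], [0, 0, 0], 0],
    [[5, 0.4, 0], [0, 0, 0], 0],
    [[5, 0.4, 0], [0, 0, 0], 0],
    [[4, 0, 0], [0, 0, 0], 0],
    [[2.9, 0, 0], [0, 0, 0], 0],
    [[1, 0, 0], [0, 0, 0], 0],
    [[0, 0, 0], [0, 0, 0], 0],
    [[0, 0, 3], [0, 0, 0], 0],
    [[0, 0, 3], [0, 0, 0], 0],
    [[0, 0, 1.5], [0, 0, 0], 0],
    [[0, 0, 0.8], [0, 0, 0], 0],
    [[0, 0, 0.3], [0, 0, 0], 0],
    [[0, 0, 0], [0, 0, 0], 0],
    [[0, 0, 0], [0, 0, 0], 0],
  ],
)

```text
time: 51.92
ee_pos: [0.4664, 0.1202, 0.0445]
eef_rot: [0.693, 0.721, 0.0, 0.001]
ft_force: [0.7, -0.3, -1.9]
width: 0.0118
grip_force: 50.0
```

```bash
python3 - <<'E'
from look import *
s=r.read_state(); print(s["time"],s["ee_pos"],s["eef_rot"],s["width"],s["ft_force"]); print(tool(s["ee_pos"],s["eef_rot"],(.4637,.1895,.0445)))
w=cam("wrist"); store(w,"w17"); M=R.from_quat(s["eef_rot"]).as_matrix();p=np.array(s["ee_pos"])
zt=p[2]-.041+.035
for x in (-.015,.015): print(proj(w,np.r_[(p+M[:,0]*.0675+M[:,1]*x)[:2],zt]), proj(w,np.r_[(p+M[:,0]*.012+M[:,1]*x)[:2],zt]))
for st,ce,m in comps(w,150):
    cn=max(cv2.findContours(m.astype(np.uint8),0,2)[0],key=cv2.contourArea); print(st,cv2.approxPolyDP(cn,2.5,True).reshape(-1,2).tolist())
P=lambda k,j,z:proj(w,np.array([.531,.2095,z])+k*np.array([1,.04,0])+j*np.array([-.04,1,0])).round(0).tolist()
print("packer1 block back corners/tab", P(.053,-.025,.035),P(.083,-.025,.035),P(.068,-.0175,.075))
E
```

```text
51.925 [0.46636839 0.12023201 0.04450221] [6.93201810e-01 7.20743119e-01 3.49830435e-06 7.79048958e-04] 0.01181592986555496 [ 0.68038321 -0.31931024 -1.93922005]
[ 6.93  0.   -0.01]
[223.39792858 117.44652254] [226.05661713 222.40705286]
[283.67735576 117.34040317] [281.31145874 222.27172766]
[   52     0   460    73 31497] [[52, 0], [62, 64], [67, 71], [511, 66], [511, 0]]
[498  71  14  36 405] [[505, 71], [498, 105], [510, 106], [511, 71]]
[ 224  118   60  115 6389] [[225, 118], [226, 224], [244, 232], [264, 232], [266, 228], [279, 226], [283, 120]]
[ 322  149   95   47 3245] [[415, 157], [408, 149], [342, 150], [339, 169], [324, 172], [322, 182], [329, 188], [338, 186], [340, 195], [355, 194], [354, 191], [362, 187], [408, 186], [415, 177]]
[431 166  21  23 361] [[444, 166], [437, 168], [431, 176], [435, 188], [442, 188], [451, 179], [450, 171]]
packer1 block back corners/tab [489.0, 128.0] [548.0, 128.0] [603.0, 116.0]
```

move_arm(
  targets=[
    [[1, 0, 0], [0, 0, 0], 0],
    [[1, 0, 0], [0, 0, 0], 0],
    [[1, 0, 0], [0, 0, 0], 0],
    [[1, 0, 0], [0, 0, 0], 0],
    [[1, 0, 0], [0, 0, 0], 0],
    [[1, 0, 0], [0, 0, 0], 0],
    [[0.9, 0, 0.1], [0, 0, 0], 0],
    [[0, 0, 0], [0, 0, 0], 0],
    [[0, 0, 0], [0, 0, 0], 0],
  ],
)

```text
time: 53.1
ee_pos: [0.4632, 0.1888, 0.0427]
eef_rot: [0.693, 0.721, -0.001, 0.0]
ft_force: [0.2, -0.0, -2.1]
width: 0.0114
grip_force: 50.0
```

Lower, release, and back off to a viewing spot between the packers.

move_arm(
  targets=[
    [[0, 0, 0.15], [0, 0, 0], 0],
    [[0, 0, 0.1], [0, 0, 0], 0],
    [[0, 0, 0], [0, 0, 0], 0],
    [[0, 0, 0], [0, 0, 0], 20],
    [[0, 0, 0], [0, 0, 0], 35],
    [[0, 0, 0], [0, 0, 0], 35],
    [[0, 0, -1], [0, 0, 0], 35],
    [[0, 0, -4], [0, 0, 0], 35],
    [[0, 0, -5], [0, 0, 0], 35],
    [[-2, 2, -3], [0, 0, 0], 35],
    [[-4, 4, 0], [0, 0, 0], 60],
    [[-4, 1, 0], [0, 0, 0], 60],
    [[0, 0, 0], [0, 0, 0], 60],
    [[0, 0, 0], [0, 0, 0], 60],
  ],
)

```text
time: 54.85
ee_pos: [0.5368, 0.0928, 0.1709]
eef_rot: [0.693, 0.721, -0.0, 0.0]
ft_force: [0.9, 0.8, -0.2]
width: 0.0515
grip_force: 0.0
```

```bash
python3 - <<'E'
from look import *
s=r.read_state(); print(s["time"],s["ee_pos"],s["eef_rot"],s["ft_force"])
w=cam("wrist"); store(w,"w18")
for st,ce,m in comps(w,100):
    cn=max(cv2.findContours(m.astype(np.uint8),0,2)[0],key=cv2.contourArea); q=cv2.approxPolyDP(cn,2.5,True).reshape(-1,2).tolist(); print(st,[(p,onz(w,*p,.035)[:2].round(3).tolist(),onz(w,*p,.075)[:2].round(3).tolist()) for p in q])
P=lambda k,j,z:proj(w,np.array([.531,.2095,z])+k*np.array([1,.04,0])+j*np.array([-.04,1,0])).round(0).tolist()
for k in (.068,-.068): print("pred", P(k-.015,-.025,.035),P(k+.015,-.025,.035),"tab",[P(k+a,-.0175+b,.075) for a in(-.006,.006) for b in (-.0075,.0075)])
print("plate top edge z=.074",P(-.14,0,.074),P(.14,0,.074))
E
```

```text
54.85 [0.53680809 0.09283415 0.17091425] [ 6.92975962e-01  7.20960606e-01 -9.36470265e-05  3.33970143e-04] [ 0.91823362  0.84087775 -0.22764893]
[   52     0   398    70 17155] [([58, 42], [0.37, 0.21], [0.392, 0.204]), ([62, 44], [0.373, 0.209], [0.394, 0.203]), ([339, 41], [0.603, 0.22], [0.594, 0.213]), ([339, 62], [0.605, 0.204], [0.596, 0.199]), ([346, 64], [0.611, 0.202], [0.601, 0.197]), ([342, 68], [0.608, 0.199], [0.598, 0.195]), ([350, 69], [0.615, 0.198], [0.604, 0.194]), ([356, 61], [0.619, 0.205], [0.608, 0.2]), ([359, 40], [0.62, 0.221], [0.608, 0.214]), ([442, 39], [0.689, 0.225], [0.668, 0.217]), ([449, 0], [0.689, 0.254], [0.668, 0.242]), ([52, 0], [0.369, 0.241], [0.391, 0.231])]
[ 150   47   40   37 1151] [([153, 49], [0.448, 0.208], [0.46, 0.202]), ([150, 67], [0.445, 0.193], [0.457, 0.19]), ([156, 82], [0.45, 0.182], [0.461, 0.18]), ([167, 79], [0.459, 0.184], [0.469, 0.182]), ([168, 60], [0.461, 0.2], [0.471, 0.195]), ([177, 65], [0.468, 0.196], [0.477, 0.192]), ([179, 82], [0.47, 0.182], [0.478, 0.18]), ([189, 83], [0.478, 0.182], [0.486, 0.18]), ([188, 48], [0
[... 830 characters left out ...]
[0.51, 0.155]), ([225, 110], [0.509, 0.161], [0.513, 0.161])]
[ 475  139   37   49 1431] [([502, 139], [0.759, 0.145], [0.728, 0.148]), ([485, 146], [0.745, 0.138], [0.716, 0.142]), ([475, 164], [0.739, 0.121], [0.712, 0.127]), ([476, 173], [0.742, 0.113], [0.714, 0.12]), ([483, 182], [0.751, 0.105], [0.721, 0.113]), ([502, 187], [0.769, 0.101], [0.738, 0.11]), ([511, 180], [0.776, 0.108], [0.744, 0.116]), ([511, 141], [0.767, 0.143], [0.736, 0.146])]
pred [313.0, 82.0] [348.0, 82.0] tab [[335.0, 79.0], [337.0, 57.0], [351.0, 79.0], [353.0, 57.0]]
pred [155.0, 82.0] [190.0, 82.0] tab [[152.0, 79.0], [150.0, 57.0], [168.0, 79.0], [166.0, 57.0]]
plate top edge z=.074 [58.0, 43.0] [445.0, 42.0]
```

```bash
python3 - <<'E'
from look import *
w=load("w18"); g=cv2.cvtColor(w["im"],cv2.COLOR_BGR2GRAY)
print("P1"); print("\n".join(" ".join(f"{v:3d}" for v in row) for row in g[34:90:2,308:372:2]))
print("P0"); print("\n".join(" ".join(f"{v:3d}" for v in row) for row in g[34:92:2,140:200:2]))
E
```

```text
P1
228 228 227 227 227 228 227 228 226 227 228 226 225 227 228 227 227 227 226 227 226 227 227 227 227 227 227 227 228 228 228 227
225 226 225 224 225 226 225 226 225 226 225 225 226 225 225 226 225 225 225 225 225 225 225 225 225 225 226 226 226 226 226 225
220 220 220 220 220 218 219 219 218 218 217 218 216 217 217 216 216 215 215 214 214 214 212 211 212 212 210 209 210 210 210 206
169 172 169 169 167 167 164 162 161 162 159 159 158 158 156 155 155 176 180 179 181 176 176 176 166 148 142 140 139 137 138 134
103 101 101  99  98  94  96  93  96  96  96  97  95  94  94  92 125 216 226 226 225 225 228 225 207 117  92  90  88  87  89  89
 90  89  90  90  87  87  88  88  93  88  91  90  88  84  81  82 137 225 235 234 234 234 235 234 217 112  88  89  88  91  89  89
 81  79  84  87  89 106 136 142 142 132 118 121 102  84  81  84 142 228 235 234 234 235 234 235 210  93  70  69  73  73  75  71
 47  48  73  81  85 158 226 227 227 213 163 145 109  84  78  81 149 230 234 235 235 235 234 233 201  65  35  38  43  43  41  39
 31  38  71  78  88 173 233 235 234 222 162 108  85  81  79  85 156 231 2
[... 5269 characters left out ...]
  36  67  98 128 123 115 110 108 103  85  81  82  79  82 111 165 173 177 179 168 108  80  79  58  27
 35  33  33  31  35  26  31  57 121 133 120 105  91  83  86  84  85  85  86 103 146 154 153 157 148 102  80  77  62  26
 37  29  32  32  28  26  22  29  56  70  73  75  74  76  77  73  74  78  76  80  89  89  88  93  87  79  75  74  52  30
 32  33  31  27  25  24  28  30  21  28  24  27  34  42  40  41  42  41  44  41  41  39  39  41  37  44  40  41  31  23
 29  34  22  16  20  24  27  27  21  28  30  25  22  27  25  24  27  30  20  24  24  29  28  26  28  27  24  25  13  28
 22  24  24  20  21  30  24  24  24  28  22  29  25  25  23  21  25  29  29  29  21  23  21  21  25  23  26  32  22  25
```

```bash
python3 - <<'E'
from look import *
sc=cam("scene")
for st,ce,m in comps(sc,60):
    if 100<ce[1]<340: print(st,ce.round(1))
print(r.close_job())
E
```

```text
[258 111  40  15 105] [274.3 120.3]
[ 289  126   86   90 3308] [330.4 171. ]
[383 136  34  38 885] [399.8 153.7]
[170 169  16  16 194] [177.3 175.8]
[172 185  16   9  62] [180.2 190.3]
[286 186  14  12  89] [291.5 192.1]
[  75  217   79  100 4642] [113.5 267.2]
[425 228  50  38 927] [449.9 246.5]
[314 253  26  33 557] [324.6 268.7]
[199 254  81  40 816] [237.8 273.5]
[ 218  303   45   37 1043] [240.1 321.1]
[121 306  27  33 479] [135.5 322.5]
the job is handed in; nothing more can be done
None
```

The job is handed in: both pots stand upright on the board, the plate is raised about 16 mm and stays up, the bar lies flat on the bench, and both packers are under the plate, about 50 mm (left) and 60 mm (right, which shifted about 12 mm deeper after I released it, leaving its tab at or touching the plate edge) of their 75 mm length; no result came back.

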